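Grade the used mill balls and charge the open jar

ROBOT

A 6-joint arm with a two-finger parallel gripper is mounted at the origin on the work surface. World frame = base frame: x ahead of the robot, y to its left, z up, the work surface at z = 0. Lengths are in mm, angles in degrees, forces in N, time in s.
With the tool pointing down it reaches from about 300 to 875 mm from the base axis. Payload 4.2 kg.
Tool frame: the origin (TCP) lies at the very end of the fingers, on their centre line; the grasp point (between the pads) lies 19 mm behind it; z points along the fingers, y is the line along which they close (so a half turn about z gives the same grasp; the last joint's range is limited). The gripper opens to 85 mm and grips with 20 to 120 N. Pads are 22 mm wide; open, the fingers measure 114 mm over their backs; the gripper's body (76 mm by 85 mm) begins 54 mm behind the grasp point. The pads swing forward as they close: fully open they stand 13 mm farther back than shut.
Start: joints at [-67.151, 18.312, 89.639, -0, 72.044, -1.146], TCP at [233.836, -525.321, 231.338] pointing down, gripper open.
Joint ranges: [-177.97, 177.97], [-48.28, 115.42], [12.27, 149.76], [-77.06, 257.06], [2.81, 150.46], [-146.56, 146.56]. Speed limits (degrees/s): [147.25, 147.25, 180, 180, 180, 180].

INTERFACE

Orientations are given as a 3x3 rotation matrix whose columns are the frame's x, y, z axes.
In Python, from plant import arm, optics gives the robot as it stands. The module is installed in compiled form; this text tells all that it offers.
- The arm moves only by the tool step_arm, never from a script. Its argument "series" is a list of rows, each a list of 6 numbers: the shift along the tool's x, y, z in units of 25 mm (1.0 is 25 mm), then the turn, a rotation vector about the tool's x, y, z in units of 6 degrees (1.0 is 6 degrees). In form: [[dx, dy, dz, wx, wy, wz], ...]. A call has 1 to 5 rows; each row shifts and turns the commanded pose from where the row before left it, along the tool's axes as they then stand; what a row does not reach is not made up. A row lasts 1/10 s, in which the tool goes at most 50 mm and 8.59 degrees, less where a joint would pass 70% of its speed; a pose out of reach is approached as far as the arm can. A call is refused whole if a number of a shift passes 1 or a number of a turn 1, either way. A call with a gripper value outside its range is refused whole. "gripper" is the opening, from 0 (shut) to 1 (fully open), set as the call begins (left out, the last holds). The fingers move at their own pace and stop on an object; "grip_force" is the grip in N (left out, the last holds). Time passes only in rows, so rows that do not move let the fingers close. It gives the time, the measured TCP pose, the force, the opening and the grip force at its end, in the units of the state.
- arm.state(): the state, without advancing time (a new reading comes with each control period).
- optics.snapshot(name): name is "scene" or "top" or "wrist"; returns the picture (480x640x3 uint8, red, green, blue); there is no depth.
- optics.calibration(name): a dict with "fovy" (degrees; the focal length in pixels is half the picture's height over the tangent of half this angle, whatever the lens; pixels are square), "cx", "cy" (the principal point, pixels), "R" (3x3) and "t" (3): a world point X has camera coordinates R X + t. Camera axes: x right, y down, z forward; pixel columns grow to the right and rows downward; lengths in mm; the calibration is good to about 2 mm. A picture is of the moment at which its call begins: read the wrist's pose just before it. calibration takes no time and is no camera call; for the wrist camera it gives the pose at the moment of the call.
- arm.hand_in(): hands the job in; it is judged then, once.
The state is a dict: "t": time; "joints": joint angles; "qvel": joint speeds; "joint_efforts": joint torques, N m; "ee_pos": TCP position; "ee_rot": TCP orientation; "contact_force": force on the tool from outside, world axes, zero at the start; "wrist_torque": the same for the moment, N m; "finger_gap": finger opening in mm; "grasp_force": force on a finger pad.
Only numpy, scipy, OpenCV 4.12 (cv2) and the standard library are available. Lean on these libraries where they do the work, as an engineer would, in place of code of your own. Each camera call takes 0.05 s, during which the arm holds its last target. There are 200 camera calls.

TASK

Grade the used grinding balls for the paint mill: first turn the jar turntable until its one open jar stands right under the last hole of the grading ramp, then tip every scoop that holds balls into the top of the ramp, so that the small and medium balls drop into their bays and the full-size ones into the open jar. Stand each emptied scoop upright on the rubber mat again, leave the jar under the hole, do not handle the balls with the gripper, and leave the tape roll, yellow paint jar, muller and bottle where they are.

Things in the scene. Friction and masses are not known exactly. Their poses are not given: they have to be found in the camera images.
- mat: black rubber mat fixed on the table, 260 x 300 mm, 3 mm thick; origin at the centre of its underside, x along the 260 mm side, y along the 300 mm side, z up
- scoop_a_mid (a point): centre, half-way up (19 mm above the underside), of a steel pouring scoop, an open-topped tray with upright parallel sides, 48 mm wide, 95 mm long, 38 mm high. x points to its pouring mouth, z up. All four are alike: inside 42 mm wide, flat 3 mm floor that rises at 21 degrees over the last 23 mm to the pouring edge, 48 mm ahead of the centre and 12 mm above the underside.
- scoop_b_mid (a point): centre, half-way up (19 mm above the underside), of a steel pouring scoop, an open-topped tray with upright parallel sides, 48 mm wide, 95 mm long, 38 mm high. x points to its pouring mouth, z up. Each holds 0 to 2 balls, lying between its back wall and 25 mm ahead of its centre; they roll out once the mouth is tipped down well beyond 21 degrees (45 to 55 is sure).
- scoop_d_mid (a point): centre, half-way up (19 mm above the underside), of a steel pouring scoop, an open-topped tray with upright parallel sides, 48 mm wide, 95 mm long, 38 mm high. x points to its pouring mouth, z up. Like the others.
- scoop_c_mid (a point): centre, half-way up (19 mm above the underside), of a steel pouring scoop, an open-topped tray with upright parallel sides, 48 mm wide, 95 mm long, 38 mm high. x points to its pouring mouth, z up. Each stands on the mat (underside 3 mm above the table), 70 to 120 g, gripped across the sides from above; a thumb tab (24 mm wide, 4 thick) juts 26 mm from the top of its back wall.
- ball20_a_center (a point): centre of a white glazed porcelain grinding ball, 20 mm in diameter; starts in one of the scoops or is absent. Balls roll freely.
- ball20_b_center (a point): centre of a white glazed porcelain grinding ball, 20 mm in diameter; starts in one of the scoops or is absent. Balls roll freely.
- ball20_c_center (a point): centre of a white glazed porcelain grinding ball, 20 mm in diameter; starts in one of the scoops or is absent. Balls roll freely.
- ball26_a_center (a point): centre of a white glazed porcelain grinding ball, 26 mm in diameter; starts in one of the scoops or is absent. Balls roll freely.
- ball26_b_center (a point): centre of a white glazed porcelain grinding ball, 26 mm in diameter; starts in one of the scoops or is absent. Balls roll freely.
- ball26_c_center (a point): centre of a white glazed porcelain grinding ball, 26 mm in diameter; starts in one of the scoops or is absent. Balls roll freely.
- ball34_a_center (a point): centre of a white glazed porcelain grinding ball, 34 mm in diameter; starts in one of the scoops or is absent. Balls roll freely.
- ball34_b_center (a point): centre of a white glazed porcelain grinding ball, 34 mm in diameter; starts in one of the scoops or is absent. Balls roll freely.
- grader: the grading ramp, fixed: an aluminium V-chute 300 mm long, 90 mm wide, on a wooden stand, falling at 13 degrees along its own +x (z up; origin on the table). Top end with a low back plate at x = -112 mm, rims of the V 205 mm above the table. The slot along its bottom is too narrow for any ball over the first 70 mm, then 22, 29 and 44 mm wide, each stretch passing one size; an end stop closes the foot.
- chute_top (a point): bottom of the V in the chute's top stretch, 34 mm from the back plate (top 191 mm above the table), itself 167 mm up; the V's rims are 31 mm higher and 84 mm apart. x points level down the ramp, z up. A pouring edge 42 to 55 mm above this point clears all; the balls drop in and run down by themselves in 1 to 3 s.
- bay_small (a point): middle of the floor of the first bay under the ramp, for the 20 mm balls (50 mm above the table), 82 mm long along the ramp's x and 72 mm wide, clear walls
- bay_medium (a point): middle of the floor of the second bay, for the 26 mm balls (50 mm above the table), 77 mm long along the ramp's x and 72 mm wide, clear walls
- last_hole (a point): centre of the last, widest opening at the foot of the chute, 114 mm above the table; a jar standing with its centre right below it catches the balls that fall out
- open_jar (a point): middle of the inner floor (26 mm above the table) of the one open jar on the turntable, 70 mm from its axis: a porcelain mill jar, 76 mm across, 66 mm inside, rim 90 mm above the table, for the 34 mm balls. Three like jars with black lids (99 mm above the table) stand at 90 degree steps. x points outward from the axis through this jar; z up
- wheel_grip (a point): centre of the wooden grip bar on the turntable's axis, 152 mm above the table, above the jars: 52 mm long along x, 18 mm thick along y, 40 mm high. x points to the open jar. The axis lies 70 mm beyond the last hole, in line with the ramp: this x must point straight back up the ramp. The turntable turns endlessly either way and stays where left (friction 0.12 N m)
- tape_roll: roll of masking tape lying flat, 104 mm across, 24 mm high; origin at the centre of its underside. A bystander, to be left alone
- yellow_jar: yellow paint jar, 54 mm across, 52 mm high; origin at the centre of its underside. A bystander, to be left alone
- muller: glass muller, 72 mm foot, 100 mm high; origin at the centre of its underside. A bystander, to be left alone
- water_bottle: water bottle, 64 mm across, 190 mm high; origin at the centre of its underside. A bystander, to be left alone
Things that resemble listed ones, but are neither listed nor needed, are in the scene too. Leave any blue look-alike of the part that bears scoop_d_mid alone.

How it is judged (in metres and radians):
On the way, in this order (a step that is already met when the one before it is completed fails the run):
1. the open jar stands under the last hole, before any ball has been tipped into the ramp (horizontal distance between open_jar and last_hole below 0.018 m and height (world z) of each of ball20_a_center, ball20_b_center, ball20_c_center, ball26_a_center, ball26_b_center, ball26_c_center, ball34_a_center, ball34_b_center below 0.045 m), for 0.3 s.
2. every ball has gone down the ramp into its place (horizontal distance between open_jar and last_hole below 0.018 m and x of ball20_a_center in the frame of bay_small between -0.042 and 0.042 m and y of ball20_a_center in the frame of bay_small between -0.038 and 0.038 m and z of ball20_a_center in the frame of bay_small between 0.003 and 0.045 m and linear speed of each of ball20_a, ball20_b, ball20_c, ball26_a, ball26_b, ball26_c, ball34_a, ball34_b below 0.05 m/s and x of ball20_b_center in the frame of bay_small between -0.042 and 0.042 m and y of ball20_b_center in the frame of bay_small between -0.038 and 0.038 m and z of ball20_b_center in the frame of bay_small between 0.003 and 0.045 m and x of ball20_c_center in the frame of bay_small between -0.042 and 0.042 m and y of ball20_c_center in the frame of bay_small between -0.038 and 0.038 m and z of ball20_c_center in the frame of bay_small between 0.003 and 0.045 m and x of ball26_a_center in the frame of bay_medium between -0.042 and 0.042 m and y of ball26_a_center in the frame of bay_medium between -0.038 and 0.038 m and z of ball26_a_center in the frame of bay_medium between 0.003 and 0.045 m and x of ball26_b_center in the frame of bay_medium between -0.042 and 0.042 m and y of ball26_b_center in the frame of bay_medium between -0.038 and 0.038 m and z of ball26_b_center in the frame of bay_medium between 0.003 and 0.045 m and x of ball26_c_center in the frame of bay_medium between -0.042 and 0.042 m and y of ball26_c_center in the frame of bay_medium between -0.038 and 0.038 m and z of ball26_c_center in the frame of bay_medium between 0.003 and 0.045 m and horizontal distance between each of ball34_a_center, ball34_b_center and open_jar below 0.03 m and z of ball34_a_center in the frame of open_jar between 0.005 and 0.06 m and z of ball34_b_center in the frame of open_jar between 0.005 and 0.06 m), for 0.3 s.
At the end, for the whole second after the job is handed in: The open jar is within 18 mm of plumb under the last hole; each 20 mm ball lies in the first bay, each 26 mm ball in the second, each 34 mm ball in the open jar; all four scoops stand upright (within 0.12 rad), centres within the mat's outline; all at rest (all of step 2 and x of scoop_a_mid in the frame of mat between -0.13 and 0.13 m and y of scoop_a_mid in the frame of mat between -0.15 and 0.15 m and z of each of scoop_a_mid, scoop_b_mid, scoop_c_mid, scoop_d_mid in the frame of mat below 0.032 m and angle between each of scoop_a_mid, scoop_b_mid, scoop_c_mid, scoop_d_mid's own z axis and vertical below 0.12 rad and linear speed of each of scoop_a, scoop_b, scoop_c, scoop_d below 0.03 m/s and x of scoop_b_mid in the frame of mat between -0.13 and 0.13 m and y of scoop_b_mid in the frame of mat between -0.15 and 0.15 m and x of scoop_c_mid in the frame of mat between -0.13 and 0.13 m and y of scoop_c_mid in the frame of mat between -0.15 and 0.15 m and x of scoop_d_mid in the frame of mat between -0.13 and 0.13 m and y of scoop_d_mid in the frame of mat between -0.15 and 0.15 m); the robot touches nothing.
It fails at once if a ball is gripped or pushed by the fingers (over 3 N) (contact force between the fingers and ball20_a above 3 N or contact force between the fingers and ball20_b above 3 N or contact force between the fingers and ball20_c above 3 N or contact force between the fingers and ball26_a above 3 N or contact force between the fingers and ball26_b above 3 N or contact force between the fingers and ball26_c above 3 N or contact force between the fingers and ball34_a above 3 N or contact force between the fingers and ball34_b above 3 N).
It fails at once if a bystander (tape roll, paint jar, muller, water bottle) is moved more than 3 cm or tipped over (distance of any of tape_roll, yellow_jar, muller, water_bottle from where it was at the start of the episode above 0.03 m or angle between any of tape_roll, yellow_jar, muller, water_bottle's own z axis and vertical above 0.5 rad).
Of ball20_a, ball20_b, ball20_c, ball26_a, ball26_b, ball26_c, ball34_a, ball34_b only 5 to 8 are there at a start; the rules pass over those that are not, and their reading is None.
At some moment in a run one of scoop_a, scoop_b, scoop_c, scoop_d may be knocked a few centimetres aside while the robot is not near it.
It also fails if it takes over 210 s, if anything falls off the work surface, if the arm or the gripper's body presses on something with over 40 N, if the wrist force passes 120 N, or if a joint passes its speed limit or range.

## Working session

There is one attempt and no reset: what is moved stays moved. The work goes in short steps, Python scripts to look and compute and a tool call to move; the robot and the scene stay as the last step left them, time stands still between calls to the robot, and variables do not carry over. Pictures are saved under pics/ and viewed, at most 14 in all, crops included, and the job is handed in when it is done.

Besides the shell and the picture viewer there is one more tool, called as name(argument=value, ...) on one line, values as JSON. step_arm: Moves the arm, as the interface text tells. Its arguments: {"type":"object","properties":{"series":{"type":"array","items":{"type":"array","items":{"type":"number"}}},"gripper":{"type":"number"},"grip_force":{"type":"number"}},"required":["series"]}

```bash
mkdir -p pics; cat > h.py <<'E'
import numpy as np, cv2
from plant import arm, optics
def K(c): 
    f=240/np.tan(np.radians(c['fovy'])/2); return f,c['cx'],c['cy']
def snap(name,fn):
    c=optics.calibration(name); im=optics.snapshot(name); cv2.imwrite('pics/'+fn,im[:,:,::-1])
    import pickle; pickle.dump(c,open('pics/'+fn+'.cal','wb')); return im,c
def cal(fn):
    import pickle; return pickle.load(open('pics/'+fn+'.cal','rb'))
def at_z(c,u,v,z):
    f,cx,cy=K(c); R=np.array(c['R']); t=np.array(c['t'])
    d=R.T@np.array([(u-cx)/f,(v-cy)/f,1]); o=-R.T@t
    return o+d*(z-o[2])/d[2]
def proj(c,X):
    f,cx,cy=K(c); p=np.array(c['R'])@np.array(X)+np.array(c['t']); return np.array([cx+f*p[0]/p[2],cy+f*p[1]/p[2]])
E
python3 - <<'E'
from h import *
for n in ['scene','top','wrist']:
    im,c=snap(n,n+'0.png'); print(n,c['fovy'],c['cx'],c['cy'],np.round(-np.array(c['R']).T@c['t']))
s=arm.state();print(s['t'],s['ee_rot'],s['finger_gap'])
E
```

```text
scene 48.80690991803443 321.32792056309376 245.40363364902797 [1114. -715. 1203.]
top 55.88970699025398 325.74695649471596 239.24951910515972 [ 395.  -70. 1183.]
wrist 60.23015582238213 323.5481604886239 244.28794335261352 [ 299. -496.  372.]
0.15 [[ 9.13585253e-01  4.06646939e-01 -5.02070421e-04]
 [ 4.06647246e-01 -9.13584406e-01  1.24500097e-03]
 [ 4.75921260e-05 -1.34158008e-03 -9.99999099e-01]] 85.32620484220803
```

View pics/top0.png

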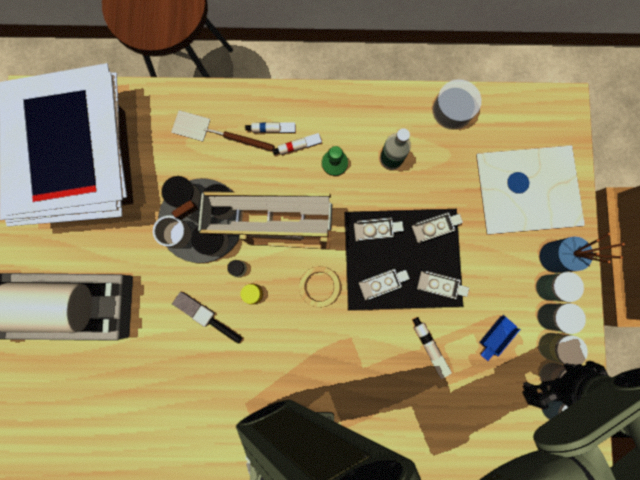

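View pics/scene0.png

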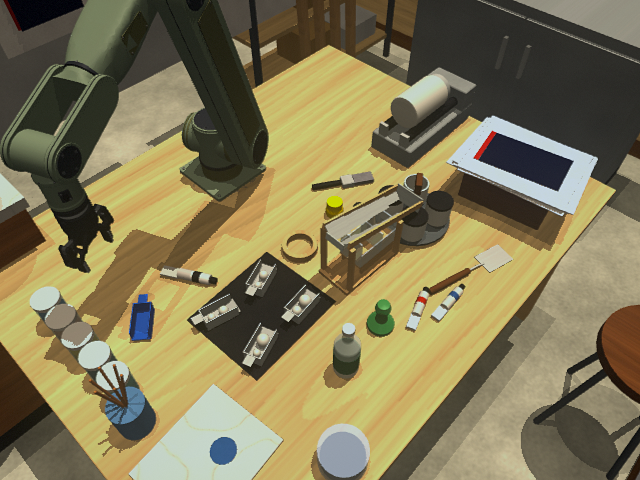

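The top view is laid out with image up = +x and image left = +y. It shows the mat with four steel scoops at (377,230), (436,227), (383,284) and (440,285), tabs pointing right. The blue look-alike is at (499,338), the ramp runs from (330,215) to (200,215), and the turntable is near (198,222) with the open jar at (168,232). Next I'll enlarge it.

```bash
python3 - <<'E'
from h import *
im=cv2.imread('pics/top0.png')
a=cv2.resize(im[165:265,145:345],None,fx=4,fy=4,interpolation=cv2.INTER_CUBIC)
b=cv2.resize(im[200:320,335:475],None,fx=5,fy=5,interpolation=cv2.INTER_CUBIC)
cv2.imwrite('pics/ca.png',a);cv2.imwrite('pics/cb.png',b)
E
```

```text
(no output)
```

View pics/ca.png

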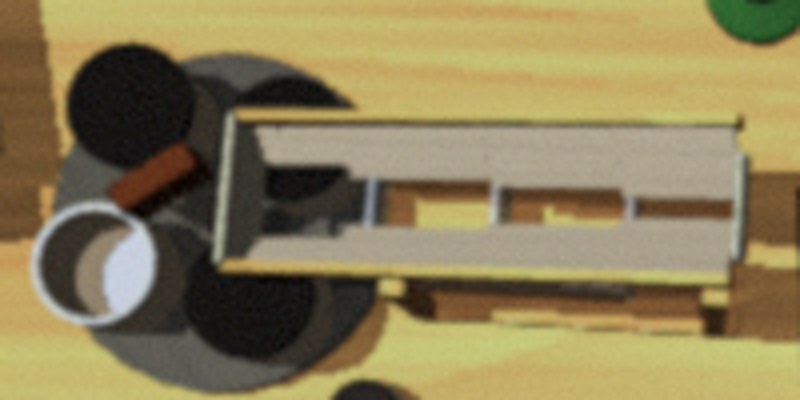

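View pics/cb.png

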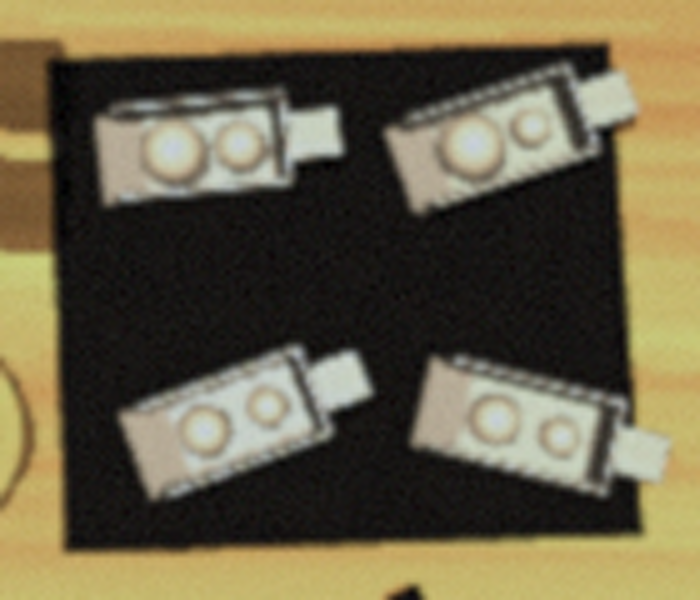

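The ramp crop shows the grip bar at (157,178), the open jar's rim at (95,263), and opposite lids at (130,105) and (250,303). The foot rim corners are (228,112)/(218,265) and the top ones (740,125)/(735,272). In the mat crop each of the four steel scoops holds two balls: 34+26, 34+20, 26+20 and 26+20. The candidates are these four, mouths left, plus the blue look-alike off the mat at (499,338), which I exclude.

```bash
python3 - <<'E'
from h import *
c=cal('top0.png')
A=lambda u,v,z: at_z(c,145+u/4,165+v/4,z)[:2]
B=lambda u,v,z: at_z(c,335+u/5,200+v/5,z)[:2]
np.set_printoptions(precision=1,suppress=True)
ax=(A(130,105,99)+A(250,303,99))/2; j=A(95,263,90)
print('axis lids',ax,'jar',j, j-ax, 'ang',np.degrees(np.arctan2(*(j-ax)[::-1])))
bar=A(157,178,168);print('bar',bar); e=A(182,143,172)-A(108,188,172);print('barang',np.degrees(np.arctan2(e[1],e[0])))
t1,t2,f1,f2=A(740,125,205),A(735,272,205),A(228,112,138),A(218,265,138)
print(t1,t2,f1,f2); d=(f1+f2-t1-t2)/2; print('len',np.linalg.norm(d),'yaw',np.degrees(np.arctan2(d[1],d[0])))
print('topcentre',(t1+t2)/2,'foot',(f1+f2)/2)
# scoops: mouth corners, back corners (rim z 41, mouth edge 15), tab
S={'TL':[(107,110),(283,92),(291,183),(112,205),(343,132)],
'TR':[(405,128),(572,65),(600,150),(425,212),(633,95)],
'BL':[(130,408),(300,348),(330,432),(155,498),(367,377)],
'BR':[(437,358),(625,398),(608,493),(415,445),(665,457)]}
for k,p in S.items():
    q=[B(*p[0],41),B(*p[1],41),B(*p[2],41),B(*p[3],41)]
    m=(q[0]+q[3])/2;b=(q[1]+q[2])/2;d=m-b
    print(k,'ctr',(m+b)/2,'yaw',np.degrees(np.arctan2(d[1],d[0])),'len',np.linalg.norm(d),'w',np.linalg.norm(q[1]-q[2]))
print('mat',[B(*p,3) for p in [(50,62),(608,45),(640,532),(68,548)]])
E
```

```text
axis lids [581.6 246.4] jar [545.7 304.7] [-35.9  58.3] ang 121.63624577148298
bar [584.1 245.4]
barang -56.889545315244284
[610.9 -85. ] [529.2 -83. ] [629.6 215. ] [538.8 216.8]
len 300.2804719957816 yaw 87.29421799927954
topcentre [570. -84.] foot [584.2 215.9]
TL ctr [ 562.1 -202.3] yaw 97.17140589325184 len 91.39334095593229 w 47.08596211774006
TR ctr [ 568.5 -356.9] yaw 110.72966805139414 len 94.25953110809358 w 45.89530118732392
BL ctr [ 423.1 -217.3] yaw 110.49784216683014 len 92.8234239409657 w 44.55855669242276
BR ctr [ 423.7 -364.6] yaw 77.63753130228392 len 97.91105085237984 w 48.59168566065955
mat [array([ 612.4, -128.2]), array([ 625.2, -424.5]), array([ 369.4, -434.9]), array([ 358. , -138.9])]
```

```bash
cat >> h.py <<'E'
from scipy.spatial.transform import Rotation as Ro
np.set_printoptions(precision=2,suppress=True)
def down(psi):
    p=np.radians(psi);x=np.array([np.cos(p),np.sin(p),0]);z=np.array([0,0,-1.]);return np.stack([x,np.cross(z,x),z],1)
class P:
    def __init__(s):
        st=arm.state(); s.p=np.array(st['ee_pos'],float); s.R=np.array(st['ee_rot'],float)
    def go(s,pos=None,R=None,step=1.0,tmax=1.0):
        pos=s.p if pos is None else np.array(pos,float); R=s.R if R is None else R
        w=Ro.from_matrix(s.R.T@R).as_rotvec(degrees=True)/6; d=s.R.T@(pos-s.p)/25
        n=int(np.ceil(max(np.abs(d).max()/step,np.abs(w).max()/tmax,1)-1e-6))
        # screw-like: world shift constant, expressed in the turning frame
        for_rot=np.abs(w).max()>0.02
        out=[];wr=np.round(w/n,2); p0=s.p.copy()
        for i in range(n):
            tgt=p0+(pos-p0)*(i+1)/n
            dd=np.round(s.R.T@(tgt-s.p)/25,2)
            out.append(list(map(float,dd))+list(map(float,wr)))
            s.p=s.p+s.R@dd*25; s.R=s.R@Ro.from_rotvec(wr*6,degrees=True).as_matrix()
        print(n,'rows');i=0
        for k in range(0,n,5): print(str([[round(x,2)+0 if x else 0 for x in r] for r in out[k:k+5]]).replace(' ',''))
        return s
def st():
    s=arm.state(); print('t',round(s['t'],2),'p',np.array(s['ee_pos']),'gap',round(s['finger_gap'],1),'F',np.array(s['contact_force']),'g',round(s['grasp_force'],1)); R=np.array(s['ee_rot']); print('psi',np.degrees(np.arctan2(R[1,0],R[0,0])),'tilt',R[:,2]); return s
E
python3 - <<'E'
from h import *
P().go(R=down(32.5)).go([582.5,246,255])
E
```

```text
2 rows
[[0,0,0,-0.01,0,-0.71],[0,0,0,-0.01,0,-0.71]]
29 rows
[[0.98,-0.64,-0.03,0,0,0],[0.97,-0.64,-0.04,0,0,0],[0.98,-0.63,-0.03,0,0,0],[0.98,-0.64,-0.04,0,0,0],[0.98,-0.64,-0.03,0,0,0]]
[[0.97,-0.64,-0.03,0,0,0],[0.98,-0.64,-0.04,0,0,0],[0.98,-0.63,-0.03,0,0,0],[0.98,-0.64,-0.04,0,0,0],[0.97,-0.64,-0.03,0,0,0]]
[[0.98,-0.64,-0.03,0,0,0],[0.98,-0.64,-0.04,0,0,0],[0.98,-0.64,-0.03,0,0,0],[0.97,-0.63,-0.04,0,0,0],[0.98,-0.64,-0.03,0,0,0]]
[[0.98,-0.64,-0.03,0,0,0],[0.97,-0.64,-0.04,0,0,0],[0.98,-0.64,-0.03,0,0,0],[0.98,-0.63,-0.04,0,0,0],[0.98,-0.64,-0.03,0,0,0]]
[[0.97,-0.64,-0.03,0,0,0],[0.98,-0.64,-0.04,0,0,0],[0.98,-0.64,-0.03,0,0,0],[0.98,-0.63,-0.03,0,0,0],[0.97,-0.64,-0.04,0,0,0]]
[[0.98,-0.64,-0.03,0,0,0],[0.98,-0.64,-0.04,0,0,0],[0.98,-0.64,-0.03,0,0,0],[0.97,-0.64,-0.03,0,0,0]]
```

step_arm(series=[[0, 0, 0, 0, 0, -0.7], [0, 0, 0, 0, 0, -0.7], [0.98, -0.64, -0.1, 0, 0, 0], [0.98, -0.64, -0.1, 0, 0, 0], [0.98, -0.64, -0.1, 0, 0, 0]])

```text
t: 0.65
ee_pos: [270.3, -444.4, 238.4]
ee_rot: [[0.845, 0.535, -0.0], [0.535, -0.845, 0.001], [0.0, -0.001, -1.0]]
contact_force: [-0.1, 0.2, -0.6]
finger_gap: 85.3
grasp_force: 0.0
```

step_arm(series=[[0.98, -0.64, -0.1, 0, 0, 0], [0.98, -0.64, -0.1, 0, 0, 0], [0.98, -0.64, -0.1, 0, 0, 0], [0.98, -0.64, -0.1, 0, 0, 0], [0.98, -0.64, -0.1, 0, 0, 0]])

```text
t: 1.15
ee_pos: [330.9, -311.0, 251.2]
ee_rot: [[0.844, 0.536, -0.0], [0.536, -0.844, 0.0], [-0.0, -0.0, -1.0]]
contact_force: [0.0, 0.2, 0.8]
finger_gap: 85.4
grasp_force: 0.0
```

step_arm(series=[[0.98, -0.64, -0.1, 0, 0, 0], [0.98, -0.64, 0, 0, 0, 0], [0.98, -0.64, 0, 0, 0, 0], [0.98, -0.64, 0, 0, 0, 0], [0.98, -0.64, 0, 0, 0, 0]])

```text
t: 1.65
ee_pos: [391.5, -177.8, 253.7]
ee_rot: [[0.844, 0.536, -0.0], [0.536, -0.844, 0.0], [-0.0, -0.0, -1.0]]
contact_force: [1.6, -0.2, 0.2]
finger_gap: 85.0
grasp_force: 0.0
```

step_arm(series=[[0.98, -0.64, 0, 0, 0, 0], [0.98, -0.64, 0, 0, 0, 0], [0.98, -0.64, 0, 0, 0, 0], [0.98, -0.64, 0, 0, 0, 0], [0.98, -0.64, 0, 0, 0, 0]])

```text
t: 2.15
ee_pos: [452.1, -44.7, 253.6]
ee_rot: [[0.844, 0.536, -0.0], [0.536, -0.844, -0.0], [-0.0, -0.0, -1.0]]
contact_force: [0.5, -0.2, 0.1]
finger_gap: 85.6
grasp_force: 0.0
```

step_arm(series=[[0.98, -0.64, 0, 0, 0, 0], [0.98, -0.64, 0, 0, 0, 0], [0.98, -0.64, 0, 0, 0, 0], [0.98, -0.64, 0, 0, 0, 0], [0.98, -0.64, 0, 0, 0, 0]])

```text
t: 2.65
ee_pos: [512.6, 88.5, 253.5]
ee_rot: [[0.844, 0.536, -0.001], [0.536, -0.844, -0.0], [-0.001, -0.0, -1.0]]
contact_force: [-0.0, 0.6, -0.7]
finger_gap: 85.2
grasp_force: 0.0
```

step_arm(series=[[0.98, -0.64, 0, 0, 0, 0], [0.98, -0.64, 0, 0, 0, 0], [0.98, -0.64, 0, 0, 0, 0], [0, 0, 0, 0, 0, 0]])

```text
t: 3.05
ee_pos: [549.8, 170.0, 252.9]
ee_rot: [[0.843, 0.538, -0.0], [0.538, -0.843, 0.001], [0.0, -0.001, -1.0]]
contact_force: [0.4, -1.4, -0.0]
finger_gap: 85.4
grasp_force: 0.0
```

```bash
python3 - <<'E'
from h import *
st(); snap('wrist','w1.png')
E
```

```text
t 3.05 p [549.78 169.99 252.9 ] gap 85.4 F [ 0.43 -1.39 -0.04] g 0.0
psi 32.562094162108906 tilt [-0.  0. -1.]
```

View pics/w1.png

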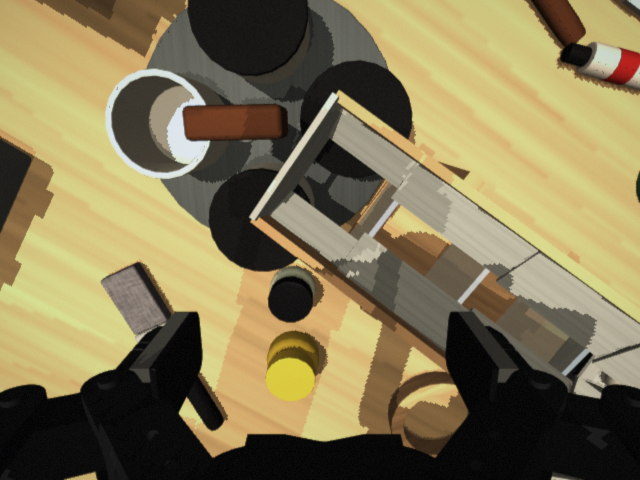

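The wrist view shows the grip bar's top face from about (185,106) to (285,104), lower edge y≈137. It also shows the open jar's rim centred at (160,123), and the foot stop from (337,95) to (254,218).

```bash
python3 - <<'E'
from h import *
c=cal('w1.png'); W=lambda u,v,z: at_z(c,u,v,z)[:2]
print('bar', W(234,120.5,172),W(184,122,172),W(286,119,172)); e=W(286,119,172)-W(184,122,172);print(np.linalg.norm(e),np.degrees(np.arctan2(*e[::-1])))
j=W(160,123,90); print('jar',j)
f1,f2=W(337,95,140),W(254,218,140); print('foot',f1,f2,np.linalg.norm(f1-f2))
l=[W(248,40,99),W(357,115,99),W(262,220,99)];print('lids',l,(l[0]+l[2])/2)
for a in ([582.5,246],):
    d=j-a; print(np.linalg.norm(d),np.degrees(np.arctan2(*d[::-1])))
p=P();p.go([582.5,246,230],step=.9)
E
```

```text
bar [587.21 248.2 ] [572.69 269.58] [602.25 226.01]
52.64619971061944 -55.84942294253522
jar [549.26 306.34]
foot [628.46 210.59] [539.36 214.81] 89.19604443270747
lids [array([628.59, 278.27]), array([628.01, 192.54]), array([529.84, 210.28])] [579.21 244.27]
68.88758520460543 118.84649187905104
4 rows
[[0.7,-0.47,0.23,0,0,0],[0.7,-0.48,0.23,0,0,0],[0.7,-0.47,0.23,0,0,0],[0.7,-0.48,0.23,0,0,0]]
```

step_arm(series=[[0.72, -0.46, 0, 0, 0, -0.1], [0.72, -0.46, 0, 0, 0, 0], [0.72, -0.46, 0, 0, 0, 0], [0.72, -0.46, 0, 0, 0, 0], [0, 0, 0, 0, 0, 0]])

```text
t: 3.6
ee_pos: [584.7, 245.7, 253.2]
ee_rot: [[0.838, 0.545, -0.0], [0.545, -0.838, 0.0], [-0.0, -0.0, -1.0]]
contact_force: [-0.3, -0.7, -0.8]
finger_gap: 85.3
grasp_force: 0.0
```

```bash
python3 - <<'E'
from h import *
st();P().go([585,247,148],R=down(33))
E
```

```text
t 3.6 p [584.67 245.66 253.18] gap 85.3 F [-0.28 -0.7  -0.83] g 0.0
psi 33.04972700216955 tilt [-0.  0. -1.]
5 rows
[[0.01,-0.01,0.84,0,0,0],[0.01,0,0.84,0,0,0],[0.01,-0.01,0.84,0,0,0],[0,-0.01,0.85,0,0,0],[0.01,-0.01,0.84,0,0,0]]
```

step_arm(series=[[0.05, -0.04, 0.84, 0, 0, 0], [0, 0, 0.84, 0, 0, 0], [0, 0, 0.84, 0, 0, 0], [0, 0, 0.84, 0, 0, 0], [0, 0, 0.84, 0, 0, 0]])

```text
t: 4.1
ee_pos: [584.2, 244.5, 148.2]
ee_rot: [[0.839, 0.544, -0.001], [0.544, -0.839, -0.001], [-0.001, 0.001, -1.0]]
contact_force: [0.8, 0.2, -0.2]
finger_gap: 85.4
grasp_force: 0.0
```

step_arm(series=[[0, 0, 0, 0, 0, 0], [0, 0, 0, 0, 0, 0], [0, 0, 0, 0, 0, 0], [0, 0, 0, 0, 0, 0], [0, 0, 0, 0, 0, 0]], gripper=0.2, grip_force=40)

```text
t: 4.6
ee_pos: [583.1, 248.1, 150.8]
ee_rot: [[0.839, 0.543, -0.003], [0.543, -0.839, 0.004], [0.0, -0.005, -1.0]]
contact_force: [-5.6, 4.4, 1.7]
finger_gap: 51.1
grasp_force: 48.2
```

step_arm(series=[[0, 0, 0, 0, 0, 0], [0, 0, 0, 0, 0, 0]])

```text
t: 4.8
ee_pos: [583.1, 248.1, 150.8]
ee_rot: [[0.839, 0.543, -0.002], [0.543, -0.839, 0.004], [0.0, -0.005, -1.0]]
contact_force: [-5.2, 5.1, 1.3]
finger_gap: 51.0
grasp_force: 48.2
```

step_arm(series=[[0, -0.1, 0, 0, 0, -0.5], [0, 0, 0, 0, 0, -1], [0, 0, 0, 0, 0, -1], [0, 0, 0, 0, 0, -1], [0, 0, 0, 0, 0, -1]])

```text
t: 5.3
ee_pos: [583.6, 247.7, 150.8]
ee_rot: [[0.498, 0.867, 0.0], [0.867, -0.498, 0.0], [0.001, 0.0, -1.0]]
contact_force: [1.9, -3.6, 1.3]
finger_gap: 51.1
grasp_force: 48.2
```

step_arm(series=[[0, 0, 0, 0, 0, -1], [0, 0, 0, 0, 0, -1], [0, 0, 0, 0, 0, -1], [0, 0, 0, 0, 0, -1], [0, 0, 0, 0, 0, -1]])

```text
t: 5.8
ee_pos: [584.3, 247.4, 150.8]
ee_rot: [[-0.003, 1.0, 0.002], [1.0, 0.003, -0.0], [-0.0, 0.002, -1.0]]
contact_force: [5.7, -2.4, 0.6]
finger_gap: 50.8
grasp_force: 48.2
```

step_arm(series=[[0, 0, 0, 0, 0, -1], [0, 0, 0, 0, 0, -1], [0, 0, 0, 0, 0, -1], [0, 0, 0, 0, 0, -1], [0, 0, 0, 0, 0, -1]])

```text
t: 6.3
ee_pos: [585.2, 247.5, 150.7]
ee_rot: [[-0.503, 0.864, 0.004], [0.864, 0.503, -0.001], [-0.003, 0.003, -1.0]]
contact_force: [7.0, -0.3, -0.1]
finger_gap: 51.2
grasp_force: 48.2
```

step_arm(series=[[0, 0, 0, 0, 0, -1], [0, 0, 0, 0, 0, -1], [0, 0, 0, 0, 0, -1], [0, 0, 0, 0, 0, -1], [0, 0, 0, 0, 0, -1]])

```text
t: 6.8
ee_pos: [585.8, 248.1, 150.7]
ee_rot: [[-0.868, 0.496, 0.006], [0.496, 0.868, -0.0], [-0.005, 0.003, -1.0]]
contact_force: [6.2, 2.2, -1.9]
finger_gap: 51.2
grasp_force: 48.0
```

step_arm(series=[[0, 0, 0, 0, 0, -1], [0, 0, 0, 0, 0, -1], [0, 0, 0, 0, 0, -1], [0, 0, 0, 0, 0, -1], [0, 0, 0, 0, 0, -0.5]])

```text
t: 7.3
ee_pos: [586.1, 248.9, 150.7]
ee_rot: [[-0.999, 0.049, 0.007], [0.049, 0.999, 0.001], [-0.007, 0.001, -1.0]]
contact_force: [5.8, 3.7, -2.9]
finger_gap: 50.8
grasp_force: 47.9
```

step_arm(series=[[0, 0, 0, 0, 0, 0], [0, 0, 0, 0, 0, 0], [0, 0, 0, 0, 0, 0]])

```text
t: 7.6
ee_pos: [586.1, 248.8, 150.7]
ee_rot: [[-0.999, 0.051, 0.007], [0.051, 0.999, 0.001], [-0.007, 0.001, -1.0]]
contact_force: [5.5, 3.9, -3.7]
finger_gap: 50.7
grasp_force: 47.9
```

```bash
python3 - <<'E'
from h import *
st(); snap('wrist','w2.png'); im,c=snap('top','t2.png')
cv2.imwrite('pics/t2c.png',cv2.resize(im[165:265,145:345,::-1],None,fx=4,fy=4,interpolation=cv2.INTER_CUBIC))
E
```

```text
t 7.6 p [586.12 248.84 150.71] gap 50.7 F [ 5.48  3.95 -3.7 ] g 47.9
psi 177.06373377170226 tilt [ 0.01  0.   -1.  ]
```

View pics/w2.png

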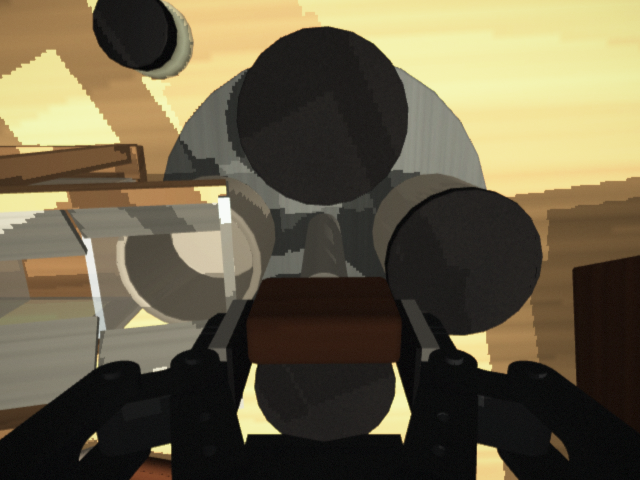

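The open jar now shows through the last opening at about (190,255). Lid centres are at (322,116) and (464,261), and the bar is gripped. I'll quantify the angle.

```bash
python3 - <<'E'
from h import *
c=cal('w2.png'); W=lambda u,v,z: at_z(c,u,v,z)[:2]
u,r=W(322,116,99),W(464,261,99); print(u,r,np.linalg.norm(u-r))
m=(u+r)/2; h=(r-u)/2; 
for s in (1,-1):
    n=s*np.array([-h[1],h[0]]); a=m+n; print('axis',a,'opposite-lid dir',np.degrees(np.arctan2(*(r-a)[::-1])),'open jar',2*a-r)
print('foot stop', W(224,192,140),W(236,300,140))
p=P();p.go([586,249,250])
E
```

```text
[513.63 252.21] [585.22 318.33] 97.45485224034383
axis [516.37 321.07] opposite-lid dir -2.275747751325432 open jar [447.51 323.81]
axis [582.49 249.48] opposite-lid dir 87.72425224867457 open jar [579.75 180.62]
foot stop [539.03 214.83] [582.26 214.43]
4 rows
[[-0.01,0,-0.99,0,0,0],[0,0.01,-1.0,0,0,0],[-0.01,0,-0.99,0,0,0],[0,0,-0.99,0,0,0]]
```

View pics/t2c.png

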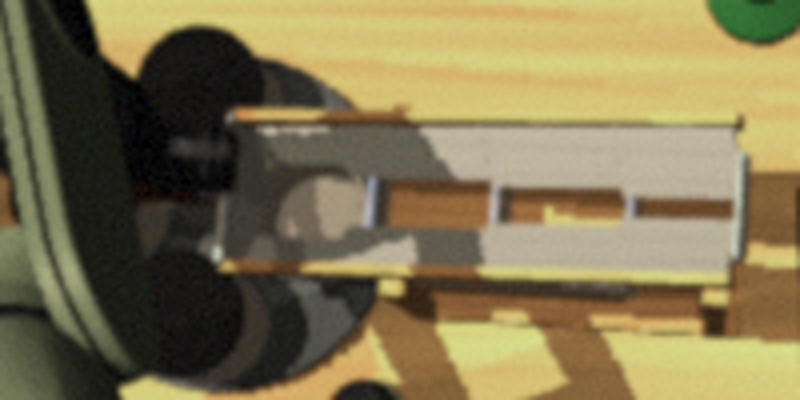

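Jar direction is 267.7° against about 267.4° wanted, which is good. I'll release and lift, then test the pouring tilt in free air on the way back.

step_arm(series=[[0, 0, 0, 0, 0, 0], [0, 0, 0, 0, 0, 0], [0, 0, 0, 0, 0, 0], [0, 0, 0, 0, 0, 0]], gripper=1.0)

```text
t: 8.1
ee_pos: [583.5, 248.4, 149.3]
ee_rot: [[-0.999, 0.053, 0.001], [0.053, 0.999, 0.0], [-0.001, 0.0, -1.0]]
contact_force: [0.1, 0.3, -0.4]
finger_gap: 85.4
grasp_force: 0.0
```

step_arm(series=[[0, 0, -1, 0, 0, 0], [0, 0, -1, 0, 0, 0], [0, 0, -1, 0, 0, 0], [0, 0, -1, 0, 0, 0], [0, 0, -1, 0, 0, 0]])

```text
t: 8.6
ee_pos: [583.3, 248.4, 275.0]
ee_rot: [[-0.999, 0.053, 0.0], [0.053, 0.999, -0.0], [-0.0, -0.0, -1.0]]
contact_force: [0.4, 0.3, 0.0]
finger_gap: 85.4
grasp_force: 0.0
```

step_arm(series=[[0, 0, 0, 0, 0, 0], [0, 0, 0, 0, 0, 0]])

```text
t: 8.8
ee_pos: [583.4, 248.5, 273.9]
ee_rot: [[-0.999, 0.052, 0.0], [0.052, 0.999, 0.0], [-0.0, 0.0, -1.0]]
contact_force: [-0.0, 0.3, 0.5]
finger_gap: 85.3
grasp_force: 0.0
```

```bash
python3 - <<'E'
from h import *
st();P().go([568,-80,290],R=down(87.4))
E
```

```text
t 8.8 p [583.36 248.45 273.91] gap 85.3 F [-0.    0.27  0.48] g 0.0
psi 176.99614279444748 tilt [ 0.  0. -1.]
15 rows
[[-0.01,-0.88,-0.04,0,0,1.0],[-0.09,-0.87,-0.05,0,0,1.0],[-0.19,-0.86,-0.04,0,0,1.0],[-0.27,-0.83,-0.04,0,0,1.0],[-0.36,-0.8,-0.05,0,0,1.0]]
[[-0.45,-0.75,-0.04,0,0,1.0],[-0.52,-0.71,-0.04,0,0,1.0],[-0.59,-0.65,-0.04,0,0,1.0],[-0.65,-0.58,-0.05,0,0,1.0],[-0.71,-0.51,-0.04,0,0,1.0]]
[[-0.77,-0.44,-0.04,0,0,1.0],[-0.8,-0.35,-0.05,0,0,1.0],[-0.83,-0.26,-0.04,0,0,1.0],[-0.86,-0.18,-0.04,0,0,1.0],[-0.88,-0.09,-0.05,0,0,1.0]]
```

step_arm(series=[[0, -0.88, -0.04, 0, 0, 1], [-0.09, -0.87, -0.05, 0, 0, 1], [-0.19, -0.86, -0.04, 0, 0, 1], [-0.27, -0.83, -0.04, 0, 0, 1], [-0.36, -0.8, -0.05, 0, 0, 1]])

```text
t: 9.3
ee_pos: [577.0, 138.0, 277.3]
ee_rot: [[-0.836, 0.548, -0.004], [0.548, 0.836, -0.001], [0.003, -0.003, -1.0]]
contact_force: [0.3, -0.5, -0.3]
finger_gap: 85.7
grasp_force: 0.0
```

step_arm(series=[[-0.45, -0.75, -0.04, 0, 0, 1], [-0.52, -0.71, -0.04, 0, 0, 1], [-0.59, -0.65, -0.04, 0, 0, 1], [-0.65, -0.58, -0.05, 0, 0, 1], [-0.71, -0.51, -0.04, 0, 0, 1]])

```text
t: 9.8
ee_pos: [572.1, 28.8, 282.7]
ee_rot: [[-0.45, 0.893, -0.004], [0.893, 0.45, -0.0], [0.001, -0.003, -1.0]]
contact_force: [-0.1, -0.7, -0.0]
finger_gap: 84.7
grasp_force: 0.0
```

step_arm(series=[[-0.77, -0.44, -0.04, 0, 0, 1], [-0.8, -0.35, -0.05, 0, 0, 1], [-0.83, -0.26, -0.04, 0, 0, 1], [-0.86, -0.18, -0.04, 0, 0, 1], [-0.88, -0.09, -0.05, 0, 0, 1]])

```text
t: 10.3
ee_pos: [566.9, -80.8, 288.1]
ee_rot: [[0.057, 0.998, -0.004], [0.998, -0.057, 0.001], [0.0, -0.004, -1.0]]
contact_force: [-0.0, 0.3, -0.0]
finger_gap: 85.5
grasp_force: 0.0
```

step_arm(series=[[0, 0, 0, 0, -1, 0], [0, 0, 0, 0, -1, 0], [0, 0, 0, 0, -1, 0], [0, 0, 0, 0, -1, 0], [0, 0, 0, 0, -1, 0]])

```text
t: 10.8
ee_pos: [567.3, -80.0, 288.8]
ee_rot: [[0.044, 0.999, -0.028], [0.863, -0.052, -0.503], [-0.504, -0.002, -0.864]]
contact_force: [-0.6, -0.2, -1.8]
finger_gap: 85.5
grasp_force: 0.0
```

step_arm(series=[[0, 0, 0, 0, -1, 0], [0, 0, 0, 0, -1, 0], [0, 0, 0, 0, -1, 0], [0, 0, 0, 0, 0, 0], [0, 0, 0, 0, 0, 0]])

```text
t: 11.3
ee_pos: [567.6, -79.8, 288.8]
ee_rot: [[0.032, 0.999, -0.04], [0.669, -0.052, -0.741], [-0.743, -0.003, -0.67]]
contact_force: [-0.0, -0.7, 0.2]
finger_gap: 85.5
grasp_force: 0.0
```

```bash
python3 - <<'E'
from h import *
s=st();print(s['joints']); P()
im,c=snap('wrist','w3.png')
E
```

```text
t 11.3 p [567.59 -79.76 288.77] gap 85.5 F [-0.05 -0.66  0.19] g 0.0
psi 87.23114870330242 tilt [-0.04 -0.74 -0.67]
[ 13.97  22.5   90.35 -45.32  86.61  27.83]
```

View pics/w3.png

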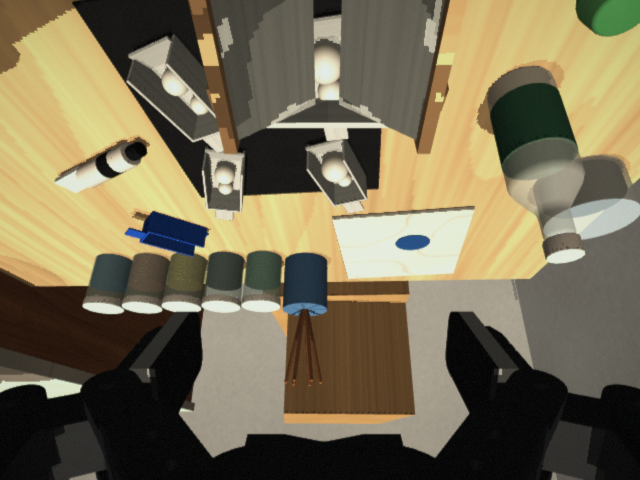

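The tilted wrist view confirms the 48° pouring tilt is reachable (j4 −45°). The back plate's top edge runs from (268,125) to (382,127), and all four scoops are undisturbed. I'll level out and go above the mat.

```bash
python3 - <<'E'
from h import *
c=cal('w3.png'); print('backplate',at_z(c,268,126,191),at_z(c,382,127,191),'rim ends',at_z(c,228,150,205),at_z(c,425,152,205))
P().go(R=down(90)).go([500,-350,330])
E
```

```text
backplate [541.19 -81.11 191.  ] [596.67 -84.54 191.  ] rim ends [522.97 -81.01 205.  ] [616.4  -87.06 205.  ]
8 rows
[[0,0,0,-0.03,1.0,-0.06],[0,0,0,-0.03,1.0,-0.06],[0,0,0,-0.03,1.0,-0.06],[0,0,0,-0.03,1.0,-0.06],[0,0,0,-0.03,1.0,-0.06]]
[[0,0,0,-0.03,1.0,-0.06],[0,0,0,-0.03,1.0,-0.06],[0,0,0,-0.03,1.0,-0.06]]
11 rows
[[-0.98,-0.25,-0.15,0,0,0],[-0.98,-0.25,-0.15,0,0,0],[-0.98,-0.24,-0.14,0,0,0],[-0.98,-0.25,-0.15,0,0,0],[-0.98,-0.25,-0.15,0,0,0]]
[[-0.98,-0.25,-0.15,0,0,0],[-0.98,-0.25,-0.15,0,0,0],[-0.98,-0.24,-0.14,0,0,0],[-0.98,-0.25,-0.15,0,0,0],[-0.98,-0.25,-0.15,0,0,0]]
[[-0.98,-0.25,-0.15,0,0,0]]
```

step_arm(series=[[0, 0, 0, 0, 1, -0.06], [0, 0, 0, 0, 1, -0.06], [0, 0, 0, 0, 1, -0.06], [0, 0, 0, 0, 1, -0.06], [0, 0, 0, 0, 1, -0.06]])

```text
t: 11.85
ee_pos: [568.1, -80.8, 292.1]
ee_rot: [[0.022, 1.0, -0.02], [0.952, -0.027, -0.303], [-0.304, -0.013, -0.953]]
contact_force: [0.4, 0.1, -0.3]
finger_gap: 85.3
grasp_force: 0.0
```

step_arm(series=[[0, 0, 0, -0.1, 1, -0.06], [0, 0, 0, -0.1, 1, -0.06], [0, 0, 0, 0, 1, -0.06], [-0.98, -0.25, -0.15, 0, 0, 0], [-0.98, -0.25, -0.15, 0, 0, 0]])

```text
t: 12.35
ee_pos: [554.8, -131.3, 299.0]
ee_rot: [[0.005, 1.0, 0.004], [1.0, -0.005, 0.0], [0.0, 0.004, -1.0]]
contact_force: [-0.2, -0.4, -0.8]
finger_gap: 85.3
grasp_force: 0.0
```

step_arm(series=[[-0.98, -0.25, -0.15, 0, 0, 0], [-0.98, -0.25, -0.15, 0, 0, 0], [-0.98, -0.25, -0.15, 0, 0, 0], [-0.98, -0.25, -0.15, 0, 0, 0], [-0.98, -0.25, -0.15, 0, 0, 0]])

```text
t: 12.85
ee_pos: [522.7, -253.5, 317.8]
ee_rot: [[0.005, 1.0, 0.004], [1.0, -0.005, -0.001], [-0.001, 0.004, -1.0]]
contact_force: [0.4, 0.2, 1.1]
finger_gap: 85.7
grasp_force: 0.0
```

step_arm(series=[[-0.98, -0.25, -0.15, 0, 0, 0], [-0.98, -0.25, -0.15, 0, 0, 0], [-0.98, -0.25, -0.15, 0, 0, 0], [-0.98, -0.25, -0.15, 0, 0, 0], [0, 0, 0, 0, 0, 0]])

```text
t: 13.35
ee_pos: [496.8, -353.0, 332.7]
ee_rot: [[0.008, 1.0, 0.003], [1.0, -0.008, -0.003], [-0.003, 0.003, -1.0]]
contact_force: [-0.3, 0.3, 0.1]
finger_gap: 85.4
grasp_force: 0.0
```

```bash
cat >> h.py <<'E'
def scoops(fn,dbg=None):
    """bright blobs standing on the black mat, rectified to the rim plane z=41 (1 px = 1 mm)"""
    c=cal(fn); im=cv2.imread('pics/'+fn)
    src=np.float32([[0,0],[639,0],[639,479],[0,479]]); w=np.float32([at_z(c,*p,41)[:2] for p in src])
    M=cv2.getPerspectiveTransform(src,w+np.float32([-300,520]))   # u=x-300, v=y+520
    r=cv2.warpPerspective(im,M,(400,480)); hsv=cv2.cvtColor(r,cv2.COLOR_BGR2HSV)
    m=((hsv[...,2]>70)&(hsv[...,1]<110)).astype(np.uint8)
    m=cv2.morphologyEx(cv2.morphologyEx(m,cv2.MORPH_CLOSE,np.ones((7,7))),cv2.MORPH_OPEN,np.ones((3,3)))
    if dbg: cv2.imwrite('pics/'+dbg,np.hstack([r,cv2.cvtColor(m*255,cv2.COLOR_GRAY2BGR)]))
    n,lab,s,_=cv2.connectedComponentsWithStats(m); out=[]
    for i in range(1,n):
        if not 2000<s[i,4]<9000: continue
        pts=np.argwhere(lab==i)[:,::-1].astype(np.float32)
        (a,b),(wd,ht),_=q=cv2.minAreaRect(pts); bx=cv2.boxPoints(q)
        e1,e2=bx[1]-bx[0],bx[2]-bx[1]; e=e1 if np.linalg.norm(e1)>np.linalg.norm(e2) else e2
        e=e/np.linalg.norm(e); 
        # tab end is narrow: the mouth points away from it
        t=(pts-[a,b])@e; k=t.max(); l=-t.min()
        if (t>k-15).sum()>(t<-l+15).sum(): e_m=e; L=k
        else: e_m=-e; L=l
        ctr=np.array([a,b])+e_m*(L-47.5)-[300,520]
        out.append((ctr,np.degrees(np.arctan2(e_m[1],e_m[0])),max(wd,ht),min(wd,ht),s[i,4]))
    return out
E
python3 - <<'E'
from h import *
st(); snap('wrist','w4.png')
for o in scoops('w4.png','w4d.png'): print(*o)
E
```

```text
t 13.35 p [ 496.77 -353.02  332.74] gap 85.4 F [-0.31  0.34  0.11] g 0.0
psi 89.52658252871755 tilt [ 0. -0. -1.]
[-180.  -359.5] 90.0 208.0 80.0 8442
[-264.79 -255.1 ] 92.3373 172.04043579101562 75.89598846435547 8076
[-173.9 -221.3] 110.89776 115.1806411743164 48.95304489135742 4936
[ -33.99 -216.75] 95.906136 104.579833984375 49.11719512939453 4395
```

View pics/w4d.png

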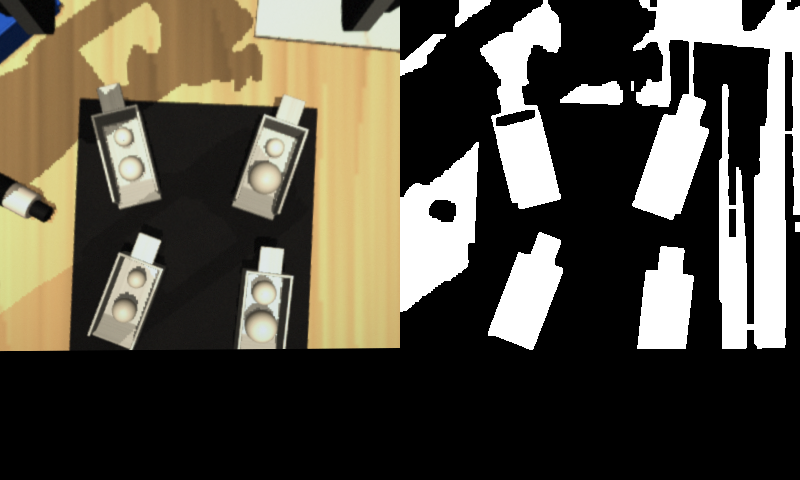

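The view shows all four scoops undisturbed, at about the same poses as from the top camera: BL (426,−221) yaw 111, TL near (562,−202). I'll fix the detector's offset and mask, then grasp TL (34+26).

```bash
python3 - <<'E'
s=open('h.py').read()
s=s.replace("-[300,520]\n","+[300,-520]\n").replace("    if dbg:","    mm=np.zeros_like(m);cv2.fillConvexPoly(mm,np.int32(np.array([(618,-118),(631,-428),(364,-440),(352,-128)])+[-300,520]),1);m=m*mm\n    if dbg:")
open('h.py','w').write(s)
from h import *
for o in scoops('w4.png'): print(*o)
P().go([562,-202,80],R=down(97)).go([562,-202,9])
E
```

```text
[ 425.77 -361.41] 75.96375 127.81626892089844 49.2347297668457 5070
[ 569.67 -351.03] 109.0935 129.7538604736328 48.993896484375 5436
[ 426.1 -221.3] 110.89776 115.1806411743164 48.95304489135742 4936
[ 566.01 -216.75] 95.906136 104.579833984375 49.11719512939453 4395
11 rows
[[0.54,0.23,0.92,0,0,-0.11],[0.55,0.23,0.92,0,0,-0.11],[0.54,0.25,0.91,0,0,-0.11],[0.53,0.24,0.92,0,0,-0.11],[0.54,0.26,0.92,0,0,-0.11]]
[[0.53,0.26,0.92,0,0,-0.11],[0.53,0.26,0.92,0,0,-0.11],[0.52,0.28,0.91,0,0,-0.11],[0.52,0.27,0.92,0,0,-0.11],[0.52,0.29,0.92,0,0,-0.11]]
[[0.52,0.29,0.92,0,0,-0.11]]
3 rows
[[0,0,0.95,0,0,0],[0,-0.01,0.94,0,0,0],[0,0,0.95,0,0,0]]
```

step_arm(series=[[0.54, 0.23, 0.92, 0, 0, -0.1], [0.54, 0.23, 0.92, 0, 0, -0.1], [0.54, 0.25, 0.92, 0, 0, -0.1], [0.54, 0.25, 0.92, 0, 0, -0.1], [0.54, 0.26, 0.92, 0, 0, -0.1]])

```text
t: 13.9
ee_pos: [527.6, -280.0, 216.1]
ee_rot: [[-0.049, 0.999, 0.002], [0.999, 0.049, 0.0], [0.0, 0.002, -1.0]]
contact_force: [1.5, 0.1, -0.0]
finger_gap: 85.4
grasp_force: 0.0
```

step_arm(series=[[0.52, 0.26, 0.92, 0, 0, -0.1], [0.52, 0.26, 0.92, 0, 0, -0.1], [0.52, 0.28, 0.92, 0, 0, -0.1], [0.52, 0.28, 0.92, 0, 0, -0.15], [0.5, 0.29, 0.92, 0, 0, -0.15]])

```text
t: 14.4
ee_pos: [557.5, -213.3, 101.2]
ee_rot: [[-0.112, 0.994, 0.002], [0.994, 0.112, 0.001], [0.0, 0.002, -1.0]]
contact_force: [-0.2, -0.4, -0.2]
finger_gap: 85.2
grasp_force: 0.0
```

step_arm(series=[[0.5, 0.29, 0.9, 0, 0, -0.15], [0, 0, 0, 0, 0, 0], [0, 0, 0, 0, 0, 0]])

```text
t: 14.7
ee_pos: [563.2, -201.0, 79.5]
ee_rot: [[-0.127, 0.992, 0.001], [0.992, 0.127, 0.0], [-0.0, 0.001, -1.0]]
contact_force: [-0.5, -0.2, 0.5]
finger_gap: 85.6
grasp_force: 0.0
```

```bash
python3 - <<'E'
from h import *
st()
P().go([563,-204,9],R=down(97))
E
```

```text
t 14.7 p [ 563.19 -201.04   79.5 ] gap 85.6 F [-0.53 -0.18  0.46] g 0.0
psi 97.32472140879536 tilt [ 0.  0. -1.]
3 rows
[[-0.04,-0.01,0.94,0,0,0.02],[-0.04,-0.01,0.94,0,0,0.02],[-0.04,-0.01,0.94,0,0,0.02]]
```

step_arm(series=[[-0.04, 0, 0.94, 0, 0, 0], [-0.04, 0, 0.94, 0, 0, 0], [-0.04, 0, 0.92, 0, 0, 0]])

```text
t: 15.0
ee_pos: [564.7, -205.5, 10.4]
ee_rot: [[-0.126, 0.992, 0.005], [0.992, 0.126, -0.001], [-0.002, 0.005, -1.0]]
contact_force: [-0.1, -0.0, 0.2]
finger_gap: 85.3
grasp_force: 0.0
```

step_arm(series=[[0, 0, 0, 0, 0, 0], [0, 0, 0, 0, 0, 0], [0, 0, 0, 0, 0, 0], [0, 0, 0, 0, 0, 0], [0, 0, 0, 0, 0, 0]], gripper=0.3, grip_force=30)

```text
t: 15.5
ee_pos: [564.9, -204.9, 11.0]
ee_rot: [[-0.127, 0.992, 0.005], [0.992, 0.127, -0.002], [-0.002, 0.004, -1.0]]
contact_force: [-0.5, -1.4, 6.2]
finger_gap: 47.7
grasp_force: 32.7
```

step_arm(series=[[0, 0, 0, 0, 0, 0], [0, 0, 0, 0, 0, 0], [0, 0, -0.3, 0, 0, 0], [0, 0, -0.6, 0, 0, 0]])

```text
t: 15.9
ee_pos: [562.5, -203.6, 31.0]
ee_rot: [[-0.127, 0.992, -0.002], [0.992, 0.127, 0.001], [0.002, -0.002, -1.0]]
contact_force: [0.5, 0.0, -1.9]
finger_gap: 47.7
grasp_force: 31.6
```

```bash
cat >> h.py <<'E'
F=np.array([np.cos(np.radians(87.4)),np.sin(np.radians(87.4)),0]); CT=np.array([570.5,-49,167.])
def tip(psi,th): return down(psi)@Ro.from_euler('y',-th,degrees=True).as_matrix()
def pour_tcp(th,h=48,dx=0):  # TCP such that the pouring edge is h above chute_top; TCP 11 below scoop mid
    R=tip(87.4,th); return CT+[0,0,h]+F*dx-R@np.array([48,0,-4.]),R
E
python3 - <<'E'
from h import *
s=st()
p=P(); p0=s['ee_pos']
p.go([p0[0],p0[1],120])
a,R=pour_tcp(0,60); p.go([p.p[0],a[1],a[2]+15] if 0 else a+[0,0,15],R=R,step=.8)
a,R=pour_tcp(25,52); p.go(a,R,tmax=.6)
a,R=pour_tcp(52,48); p.go(a,R,tmax=.6)
E
```

```text
t 15.9 p [ 562.46 -203.62   31.02] gap 47.7 F [ 0.5   0.01 -1.92] g 31.6
psi 97.30112634643635 tilt [-0.  0. -1.]
4 rows
[[0,0,-0.89,0,0,0],[0,0,-0.89,0,0,0],[0,0,-0.89,0,0,0],[0.01,-0.01,-0.89,0,0,0]]
6 rows
[[0.7,0.13,-0.79,0,0,0.28],[0.71,0.11,-0.78,0,0,0.28],[0.7,0.08,-0.79,0,0,0.28],[0.71,0.07,-0.78,0,0,0.28],[0.71,0.05,-0.79,0,0,0.28]]
[[0.72,0.02,-0.78,0,0,0.28]]
7 rows
[[0.02,0,0.01,0,-0.6,0],[0.01,0,0.02,0,-0.6,0],[0.02,0,0.01,0,-0.6,0],[0.02,0,0.01,0,-0.6,0],[0.01,0,0,0,-0.6,0]]
[[0.02,0,0.01,0,-0.6,0],[0.02,0,0.01,0,-0.6,0]]
8 rows
[[0.03,0,-0.09,0,-0.56,0],[0.02,0,-0.1,0,-0.56,0],[0.01,0,-0.09,0,-0.56,0],[0.01,0,-0.1,0,-0.56,0],[0,0,-0.1,0,-0.56,0]]
[[0,0,-0.09,0,-0.56,0],[-0.01,0,-0.1,0,-0.56,0],[-0.01,0,-0.09,0,-0.56,0]]
```

step_arm(series=[[0, 0, -1, 0, 0, 0], [0, 0, -1, 0, 0, 0], [0, 0, -1, 0, 0, 0], [0, 0, -1, 0, 0, 0], [0, 0, -1, 0, 0, 0]])

```text
t: 16.4
ee_pos: [562.9, -203.8, 157.6]
ee_rot: [[-0.127, 0.992, 0.0], [0.992, 0.127, 0.001], [0.001, 0.0, -1.0]]
contact_force: [0.7, -0.2, -2.5]
finger_gap: 47.4
grasp_force: 31.6
```

step_arm(series=[[0.3, 0.05, -0.9, 0, 0, 0], [0.6, 0.12, -0.9, 0, 0, 0.3], [0.7, 0.1, -0.8, 0, 0, 0.3], [0.7, 0.1, -0.4, 0, 0, 0.3], [0.7, 0.08, -0.3, 0, 0, 0.3]])

```text
t: 16.9
ee_pos: [568.1, -127.7, 240.3]
ee_rot: [[-0.0, 1.0, 0.002], [1.0, 0.0, 0.0], [0.0, 0.002, -1.0]]
contact_force: [0.0, 0.8, -1.7]
finger_gap: 47.5
grasp_force: 31.6
```

step_arm(series=[[0.6, 0.05, 0, 0, 0, 0.3], [0.4, 0, 0, 0, 0, 0.2], [0.2, 0, 0, 0, 0, 0], [0, 0, 0, 0, 0, 0]])

```text
t: 17.3
ee_pos: [569.8, -97.9, 238.9]
ee_rot: [[0.049, 0.999, 0.0], [0.999, -0.049, 0.0], [0.0, 0.0, -1.0]]
contact_force: [0.6, 0.4, -1.2]
finger_gap: 47.6
grasp_force: 31.6
```

```bash
python3 - <<'E'
from h import *
s=st(); p=P()
a,R=pour_tcp(25,52); p.go(a,R,tmax=.6)
a,R=pour_tcp(52,48); p.go(a,R,tmax=.6)
E
```

```text
t 17.3 p [569.76 -97.93 238.95] gap 47.6 F [ 0.6   0.43 -1.17] g 31.6
psi 87.17696264468854 tilt [ 0.  0. -1.]
7 rows
[[0.02,-0.01,0.02,0,-0.6,-0.01],[0.02,-0.01,0.02,0,-0.6,-0.01],[0.03,-0.01,0.01,0,-0.6,-0.01],[0.02,0,0.02,0,-0.6,-0.01],[0.03,-0.01,0.01,0,-0.6,-0.01]]
[[0.02,-0.01,0.01,0,-0.6,-0.01],[0.03,-0.01,0.01,0,-0.6,-0.01]]
8 rows
[[0.03,0,-0.09,0,-0.56,0],[0.01,0,-0.1,0,-0.56,0],[0.02,0,-0.09,0,-0.56,0],[0.01,0,-0.1,0,-0.56,0],[0,0,-0.09,0,-0.56,0]]
[[0,0,-0.1,0,-0.56,0],[-0.01,0,-0.1,0,-0.56,0],[-0.02,0,-0.09,0,-0.56,0]]
```

step_arm(series=[[0.02, 0, 0.02, 0, -0.6, 0], [0.02, 0, 0.02, 0, -0.6, 0], [0.02, 0, 0.02, 0, -0.6, 0], [0.02, 0, 0.02, 0, -0.6, 0], [0.02, 0, 0.02, 0, -0.6, 0]])

```text
t: 17.8
ee_pos: [570.1, -96.9, 236.2]
ee_rot: [[0.049, 0.999, -0.015], [0.949, -0.051, -0.311], [-0.311, 0.001, -0.95]]
contact_force: [-0.5, -0.1, -2.3]
finger_gap: 47.4
grasp_force: 31.6
```

step_arm(series=[[0.02, 0, 0.02, 0, -0.6, 0], [0.02, 0, 0.02, 0, -0.6, 0], [0.03, 0, -0.09, 0, -0.56, 0], [0.02, 0, -0.1, 0, -0.56, 0], [0.02, 0, -0.09, 0, -0.56, 0]])

```text
t: 18.3
ee_pos: [570.5, -91.2, 240.4]
ee_rot: [[0.042, 0.999, -0.029], [0.814, -0.051, -0.578], [-0.579, 0.001, -0.815]]
contact_force: [-0.3, -1.3, -0.4]
finger_gap: 47.3
grasp_force: 31.6
```

step_arm(series=[[0.01, 0, -0.1, 0, -0.56, 0], [0, 0, -0.09, 0, -0.56, 0], [0, 0, -0.1, 0, -0.56, 0], [0, 0, -0.1, 0, -0.56, 0], [0, 0, -0.09, 0, -0.56, 0]])

```text
t: 18.8
ee_pos: [571.0, -82.9, 249.1]
ee_rot: [[0.032, 0.999, -0.04], [0.613, -0.051, -0.789], [-0.79, 0.001, -0.614]]
contact_force: [-0.5, -0.0, -0.9]
finger_gap: 47.6
grasp_force: 31.7
```

step_arm(series=[[0, 0, 0, 0, 0, 0], [0, 0, 0, 0, 0, 0], [0, 0, 0, 0, 0, 0], [0, 0, 0, 0, 0, 0], [0, 0, 0, 0, 0, 0]])

```text
t: 19.3
ee_pos: [570.8, -83.1, 249.2]
ee_rot: [[0.033, 0.999, -0.04], [0.614, -0.051, -0.787], [-0.788, 0.001, -0.615]]
contact_force: [-0.5, -0.5, -0.9]
finger_gap: 47.5
grasp_force: 31.7
```

step_arm(series=[[0, 0, 0, 0, 0, 0], [0, 0, 0, 0, 0, 0], [0, 0, 0, 0, 0, 0], [0, 0, 0, 0, 0, 0], [0, 0, 0, 0, 0, 0]])

```text
t: 19.8
ee_pos: [570.8, -82.6, 248.8]
ee_rot: [[0.032, 0.999, -0.04], [0.614, -0.051, -0.788], [-0.789, 0.001, -0.615]]
contact_force: [-0.6, -0.8, -0.9]
finger_gap: 47.7
grasp_force: 31.7
```

```bash
python3 - <<'E'
from h import *
s=st()
im,c=snap('scene','s5.png'); it,_=snap('top','t5.png'); iw,_=snap('wrist','w5.png')
r=lambda a:cv2.resize(a[:,:,::-1],(400,300),interpolation=cv2.INTER_AREA)
a=cv2.resize(im[165:315,280:480,::-1],(400,300),interpolation=cv2.INTER_CUBIC)
b=cv2.resize(it[150:300,140:340,::-1],(400,300),interpolation=cv2.INTER_CUBIC)
cv2.imwrite('pics/m5.png',np.vstack([np.hstack([a,b]),np.hstack([r(iw),r(im)])]))
E
```

```text
t 19.8 p [570.83 -82.64 248.8 ] gap 47.7 F [-0.57 -0.75 -0.89] g 31.7
psi 87.05731446485963 tilt [-0.04 -0.79 -0.61]
```

View pics/m5.png

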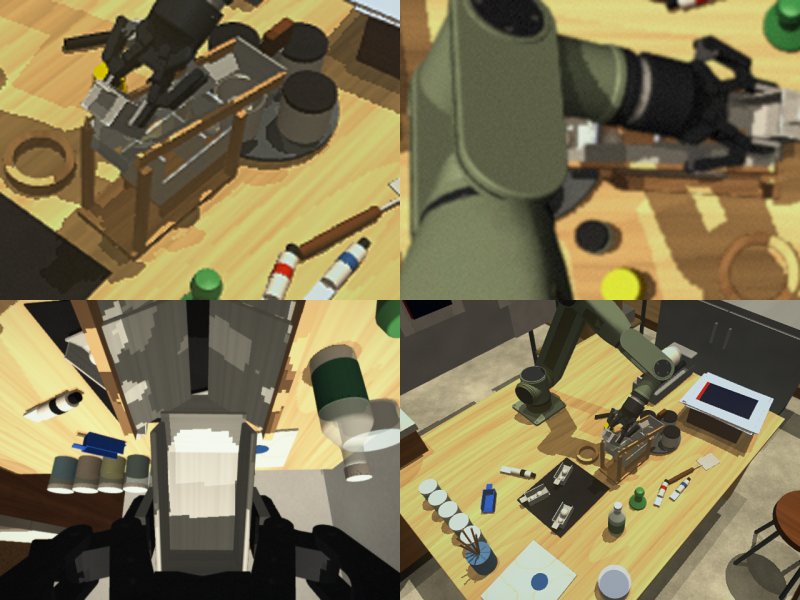

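The wrist view shows the scoop empty over the chute and no ball lying on the table. I'll return the scoop to its place.

```bash
python3 - <<'E'
from h import *
p=P()
p.go([569,-110,260],down(92)).go([563,-204,165],down(97)).go([563,-204,14])
E
```

```text
9 rows
[[-0.11,0,0.07,-0.04,0.96,-0.08],[-0.12,-0.01,0.05,-0.04,0.96,-0.08],[-0.13,0,0.04,-0.04,0.96,-0.08],[-0.13,-0.01,0.03,-0.04,0.96,-0.08],[-0.13,0,0.01,-0.04,0.96,-0.08]]
[[-0.13,-0.01,0.01,-0.04,0.96,-0.08],[-0.13,-0.01,-0.01,-0.04,0.96,-0.08],[-0.13,-0.01,-0.03,-0.04,0.96,-0.08],[-0.13,-0.01,-0.04,-0.04,0.96,-0.08]]
4 rows
[[-0.93,-0.09,0.95,0,0.01,-0.22],[-0.94,-0.11,0.96,0,0.01,-0.22],[-0.93,-0.13,0.95,0,0.01,-0.22],[-0.92,-0.16,0.95,0,0.01,-0.22]]
7 rows
[[0,0,0.86,0,0,0],[0,0,0.87,0,0,0],[0,0,0.86,0,0,0],[0,0,0.86,0,0,0],[-0.01,0,0.87,0,0,0]]
[[0,0,0.86,0,0,0],[0,-0.01,0.86,0,0,0]]
```

step_arm(series=[[-0.11, 0, 0.07, -0.04, 0.96, -0.08], [-0.12, 0, 0.05, -0.04, 0.96, -0.08], [-0.13, 0, 0.04, -0.04, 0.96, -0.08], [-0.13, 0, 0.03, -0.04, 0.96, -0.08], [-0.13, 0, 0.01, -0.04, 0.96, -0.08]])

```text
t: 20.45
ee_pos: [570.3, -97.8, 255.8]
ee_rot: [[0.001, 1.0, -0.008], [0.92, -0.004, -0.391], [-0.391, -0.007, -0.92]]
contact_force: [-0.4, -0.1, -1.4]
finger_gap: 47.5
grasp_force: 31.7
```

step_arm(series=[[-0.13, 0, 0.01, -0.04, 0.96, -0.08], [-0.13, 0, -0.01, -0.04, 0.96, -0.08], [-0.13, 0, -0.03, -0.04, 0.96, -0.08], [-0.13, 0, -0.04, -0.04, 0.96, -0.08], [-0.93, -0.09, 0.95, 0, 0, -0.22]])

```text
t: 20.95
ee_pos: [570.9, -135.3, 239.9]
ee_rot: [[-0.054, 0.999, 0.01], [0.999, 0.054, -0.004], [-0.004, 0.009, -1.0]]
contact_force: [0.9, -0.7, -1.0]
finger_gap: 47.6
grasp_force: 31.7
```

step_arm(series=[[-0.93, -0.11, 0.95, 0, 0, -0.22], [-0.93, -0.13, 0.95, 0, 0, -0.22], [-0.92, -0.16, 0.95, 0, 0, -0.22], [0, 0, 0.86, 0, 0, 0], [0, 0, 0.86, 0, 0, 0]])

```text
t: 21.45
ee_pos: [564.0, -205.0, 121.4]
ee_rot: [[-0.122, 0.993, 0.0], [0.993, 0.122, -0.004], [-0.004, -0.0, -1.0]]
contact_force: [-0.1, 0.4, -0.9]
finger_gap: 47.2
grasp_force: 31.7
```

step_arm(series=[[0, 0, 0.86, 0, 0, 0], [0, 0, 0.86, 0, 0, 0], [0, 0, 0.6, 0, 0, 0], [0, 0, 0, 0, 0, 0], [0, 0, 0, 0, 0, 0]])

```text
t: 21.95
ee_pos: [564.6, -204.3, 64.7]
ee_rot: [[-0.123, 0.992, 0.001], [0.992, 0.123, -0.004], [-0.004, 0.001, -1.0]]
contact_force: [-0.5, -0.6, 0.0]
finger_gap: 47.7
grasp_force: 31.7
```

```bash
python3 - <<'E'
from h import *
s=st()
P().go([563,-204,12],down(97))
E
```

```text
t 21.95 p [ 564.64 -204.33   64.67] gap 47.7 F [-0.5  -0.59  0.03] g 31.7
psi 97.06132232843194 tilt [ 0. -0. -1.]
3 rows
[[0.01,-0.02,0.7,0,0.01,0],[0.01,-0.02,0.7,0,0.01,0],[0.01,-0.02,0.71,0,0.01,0]]
```

step_arm(series=[[0, 0, 0.9, 0, 0, 0], [0, 0, 0.8, 0, 0, 0], [0, 0, 0.3, 0, 0, 0], [0, 0, 0.1, 0, 0, 0], [0, 0, 0, 0, 0, 0]])

```text
t: 22.45
ee_pos: [565.3, -204.6, 12.8]
ee_rot: [[-0.123, 0.992, 0.003], [0.992, 0.123, -0.004], [-0.004, 0.002, -1.0]]
contact_force: [-0.5, 0.4, -1.5]
finger_gap: 47.5
grasp_force: 31.7
```

step_arm(series=[[0, 0, 0, 0, 0, 0], [0, 0, 0, 0, 0, 0], [0, 0, 0, 0, 0, 0], [0, 0, 0, 0, 0, 0]], gripper=1.0)

```text
t: 22.85
ee_pos: [564.9, -204.5, 12.4]
ee_rot: [[-0.123, 0.992, 0.002], [0.992, 0.123, -0.004], [-0.004, 0.002, -1.0]]
contact_force: [-0.8, -0.3, -0.6]
finger_gap: 85.7
grasp_force: 0.0
```

step_arm(series=[[0, 0, -1, 0, 0, 0], [0, 0, -1, 0, 0, 0], [0, 0, -1, 0, 0, 0], [0, 0, -1, 0, 0, 0], [-0.8, -0.6, -1, 0, 0, 0]])

```text
t: 23.35
ee_pos: [553.0, -224.1, 138.2]
ee_rot: [[-0.126, 0.992, 0.002], [0.992, 0.126, -0.003], [-0.003, 0.002, -1.0]]
contact_force: [-1.0, -0.1, 0.3]
finger_gap: 85.4
grasp_force: 0.0
```

step_arm(series=[[-0.8, -0.6, -1, 0, 0, 0], [-0.8, -0.6, -1, 0, 0, 0], [-0.8, -0.6, -1, 0, 0, 0], [-0.8, -0.5, -1, 0, 0, 0], [0, 0, 0, 0, 0, 0]])

```text
t: 23.85
ee_pos: [505.1, -315.0, 241.3]
ee_rot: [[-0.12, 0.993, 0.008], [0.993, 0.12, -0.009], [-0.01, 0.007, -1.0]]
contact_force: [0.6, -0.2, 0.4]
finger_gap: 85.0
grasp_force: 0.0
```

step_arm(series=[[0, 0, -1, 0, 0, 0.5], [0, 0, -1, 0, 0, 0.5], [0, 0, -1, 0, 0, 0], [0, 0, 0, 0, 0, 0]])

```text
t: 24.25
ee_pos: [505.9, -311.5, 315.1]
ee_rot: [[-0.019, 1.0, 0.007], [1.0, 0.019, -0.006], [-0.006, 0.006, -1.0]]
contact_force: [0.4, 0.3, 0.4]
finger_gap: 85.3
grasp_force: 0.0
```

```bash
python3 - <<'E'
from h import *
st(); snap('wrist','w6.png')
for o in scoops('w6.png','w6d.png'): print(*o)
P().go([425,-220,80],R=down(110)).go([425,-220,9])
E
```

```text
t 24.25 p [ 505.9  -311.51  315.06] gap 85.3 F [0.38 0.26 0.43] g 0.0
psi 91.07399679428535 tilt [ 0.01 -0.01 -1.  ]
[ 425.2  -390.19] -87.436226 128.8857879638672 82.23104095458984 6317
[ 568.88 -348.5 ] 109.09348 133.06130981445312 48.884857177734375 5521
[ 425.9 -220.2] 110.39487 116.07062530517578 49.689613342285156 5043
[ 566.29 -204.09] 96.34019 116.61568450927734 49.142024993896484 5057
10 rows
[[0.37,-0.32,0.93,0,0,-0.32],[0.39,-0.3,0.93,0,0,-0.32],[0.39,-0.29,0.93,0,0,-0.32],[0.41,-0.28,0.93,0,0,-0.32],[0.41,-0.26,0.92,0,0,-0.32]]
[[0.42,-0.25,0.93,0,0,-0.32],[0.43,-0.24,0.93,0,0,-0.32],[0.44,-0.22,0.93,0,0,-0.32],[0.45,-0.21,0.93,0,0,-0.32],[0.45,-0.19,0.93,0,0,-0.32]]
3 rows
[[0,0,0.95,0,0,0],[0.01,0,0.94,0,0,0],[0,0,0.95,0,0,0]]
```

step_arm(series=[[0.38, -0.32, 0.93, 0, 0, -0.32], [0.38, -0.3, 0.93, 0, 0, -0.32], [0.4, -0.29, 0.93, 0, 0, -0.32], [0.4, -0.28, 0.93, 0, 0, -0.32], [0.41, -0.26, 0.93, 0, 0, -0.32]])

```text
t: 24.8
ee_pos: [462.9, -264.3, 192.8]
ee_rot: [[-0.186, 0.982, -0.002], [0.982, 0.186, -0.001], [-0.001, -0.002, -1.0]]
contact_force: [0.9, 0.4, 0.5]
finger_gap: 85.7
grasp_force: 0.0
```

step_arm(series=[[0.42, -0.25, 0.93, 0, 0, -0.32], [0.43, -0.24, 0.93, 0, 0, -0.32], [0.44, -0.22, 0.93, 0, 0, -0.32], [0.45, -0.21, 0.93, 0, 0, -0.32], [0.45, -0.19, 0.93, 0, 0, -0.32]])

```text
t: 25.3
ee_pos: [422.1, -218.5, 76.9]
ee_rot: [[-0.348, 0.938, -0.002], [0.938, 0.348, -0.002], [-0.001, -0.002, -1.0]]
contact_force: [0.4, -1.2, -0.6]
finger_gap: 85.3
grasp_force: 0.0
```

step_arm(series=[[0, 0, 0, 0, 0, 0], [0, 0, 0, 0, 0, 0]])

```text
t: 25.5
ee_pos: [423.6, -219.7, 78.7]
ee_rot: [[-0.346, 0.938, -0.0], [0.938, 0.346, -0.003], [-0.002, -0.001, -1.0]]
contact_force: [0.0, 0.3, 0.3]
finger_gap: 85.5
grasp_force: 0.0
```

```bash
python3 - <<'E'
from h import *
st();P().go([425,-220,10],R=down(110))
E
```

```text
t 25.5 p [ 423.63 -219.71   78.72] gap 85.5 F [0.01 0.26 0.26] g 0.0
psi 110.23413655741209 tilt [-0. -0. -1.]
3 rows
[[-0.01,0.02,0.92,0,0.01,0.01],[-0.01,0.01,0.91,0,0.01,0.01],[-0.01,0.02,0.92,0,0.01,0.01]]
```

Grasp and lift, then work out the approach to the pour.

step_arm(series=[[0, 0.02, 0.92, 0, 0, 0], [0, 0.02, 0.92, 0, 0, 0], [0, 0.02, 0.9, 0, 0, 0], [0, 0, 0, 0, 0, 0]])

```text
t: 25.9
ee_pos: [425.1, -219.7, 9.6]
ee_rot: [[-0.345, 0.938, -0.001], [0.938, 0.345, -0.002], [-0.001, -0.002, -1.0]]
contact_force: [-0.6, 0.3, 0.5]
finger_gap: 85.5
grasp_force: 0.0
```

step_arm(series=[[0, 0, 0, 0, 0, 0], [0, 0, 0, 0, 0, 0], [0, 0, 0, 0, 0, 0], [0, 0, 0, 0, 0, 0], [0, 0, 0, 0, 0, 0]], gripper=0.3)

```text
t: 26.4
ee_pos: [426.4, -220.4, 12.3]
ee_rot: [[-0.346, 0.938, 0.004], [0.938, 0.346, -0.005], [-0.006, 0.002, -1.0]]
contact_force: [-0.4, -0.3, 6.1]
finger_gap: 47.6
grasp_force: 32.3
```

step_arm(series=[[0, 0, 0, 0, 0, 0], [0, 0, -0.3, 0, 0, 0], [0, 0, -0.6, 0, 0, 0], [0, 0, -0.9, 0, 0, 0], [0, 0, -0.9, 0, 0, 0]])

```text
t: 26.9
ee_pos: [424.9, -219.3, 79.3]
ee_rot: [[-0.346, 0.938, 0.001], [0.938, 0.346, -0.003], [-0.003, -0.0, -1.0]]
contact_force: [0.2, 0.2, -1.6]
finger_gap: 47.6
grasp_force: 31.3
```

step_arm(series=[[0, 0, -0.9, 0, 0, 0], [0, 0, -0.9, 0, 0, 0], [0, 0, -0.9, 0, 0, 0], [0, 0, -0.9, 0, 0, 0], [0, 0, -0.9, 0, 0, 0]])

```text
t: 27.4
ee_pos: [424.7, -218.9, 192.2]
ee_rot: [[-0.346, 0.938, 0.001], [0.938, 0.346, -0.003], [-0.004, 0.0, -1.0]]
contact_force: [0.1, -0.1, -2.1]
finger_gap: 47.4
grasp_force: 31.3
```

```bash
python3 - <<'E'
from h import *
st();p=P();a,R=pour_tcp(0,75); p.go([565,-175,240],R,step=.8).go(a,R,step=.6)
E
```

```text
t 27.4 p [ 424.71 -218.92  192.18] gap 47.4 F [ 0.1  -0.09 -2.05] g 31.3
psi 110.2414191664569 tilt [ 0. -0. -1.]
8 rows
[[-0.04,0.73,-0.24,0,0,0.48],[0,0.74,-0.24,0,0,0.48],[0.04,0.73,-0.24,0,0,0.48],[0.07,0.73,-0.24,0,0,0.48],[0.11,0.73,-0.23,0,0,0.48]]
[[0.15,0.72,-0.24,0,0,0.48],[0.18,0.71,-0.24,0,0,0.48],[0.22,0.71,-0.24,0,0,0.48]]
6 rows
[[0.52,0,0.01,0,0.01,-0.01],[0.52,-0.01,0.01,0,0.01,-0.01],[0.52,0,0.02,0,0.01,-0.01],[0.52,0,0.01,0,0.01,-0.01],[0.52,0,0.01,0,0.01,-0.01]]
[[0.52,-0.01,0.02,0,0.01,-0.01]]
```

step_arm(series=[[0, 0.73, -0.24, 0, 0, 0.48], [0, 0.73, -0.24, 0, 0, 0.48], [0.04, 0.73, -0.24, 0, 0, 0.48], [0.07, 0.73, -0.24, 0, 0, 0.48], [0.1, 0.73, -0.24, 0, 0, 0.48]])

```text
t: 27.9
ee_pos: [512.5, -190.7, 221.5]
ee_rot: [[-0.1, 0.995, 0.001], [0.995, 0.1, -0.003], [-0.003, 0.001, -1.0]]
contact_force: [0.8, -0.4, -0.8]
finger_gap: 47.5
grasp_force: 31.4
```

step_arm(series=[[0.15, 0.72, -0.24, 0, 0, 0.48], [0.18, 0.71, -0.24, 0, 0, 0.48], [0.22, 0.71, -0.24, 0, 0, 0.48], [0.5, 0, 0, 0, 0, 0], [0.6, 0, 0, 0, 0, 0]])

```text
t: 28.4
ee_pos: [565.7, -146.4, 238.6]
ee_rot: [[0.049, 0.999, 0.0], [0.999, -0.049, -0.003], [-0.003, 0.0, -1.0]]
contact_force: [-0.3, 0.6, -2.0]
finger_gap: 47.7
grasp_force: 31.5
```

step_arm(series=[[0.6, 0, 0, 0, 0, 0], [0.6, 0, 0, 0, 0, 0], [0.5, 0, 0, 0, 0, 0], [0.3, 0, 0, 0, 0, 0], [0, 0, 0, 0, 0, 0]])

```text
t: 28.9
ee_pos: [568.7, -96.1, 238.7]
ee_rot: [[0.047, 0.999, 0.001], [0.999, -0.047, -0.003], [-0.003, 0.002, -1.0]]
contact_force: [-0.3, -0.4, -1.1]
finger_gap: 47.8
grasp_force: 31.5
```

```bash
python3 - <<'E'
from h import *
s=st(); p=P()
a,R=pour_tcp(25,52); p.go(a,R,tmax=.6)
a,R=pour_tcp(52,48); p.go(a,R,tmax=.6)
E
```

```text
t 28.9 p [568.69 -96.12 238.71] gap 47.8 F [-0.33 -0.35 -1.1 ] g 31.5
psi 87.29332402703879 tilt [ 0. -0. -1.]
7 rows
[[0.01,0,0.02,0,-0.59,0],[0.01,0,0.01,0,-0.59,0],[0.02,-0.01,0.02,0,-0.59,0],[0.01,0,0.01,0,-0.59,0],[0.02,0,0.02,0,-0.59,0]]
[[0.01,0,0.01,0,-0.59,0],[0.02,0,0.01,0,-0.59,0]]
8 rows
[[0.03,0,-0.09,0,-0.56,0],[0.02,0,-0.1,0,-0.56,0],[0.01,0,-0.09,0,-0.56,0],[0.01,0,-0.1,0,-0.56,0],[0,0,-0.09,0,-0.56,0]]
[[0,0,-0.1,0,-0.56,0],[-0.01,0,-0.09,0,-0.56,0],[-0.01,0,-0.1,0,-0.56,0]]
```

step_arm(series=[[0.01, 0, 0.02, 0, -0.6, 0], [0.01, 0, 0.02, 0, -0.6, 0], [0.02, 0, 0.02, 0, -0.6, 0], [0.02, 0, 0.02, 0, -0.6, 0], [0.02, 0, 0.02, 0, -0.6, 0]])

```text
t: 29.4
ee_pos: [569.0, -96.0, 236.0]
ee_rot: [[0.048, 0.999, -0.013], [0.948, -0.049, -0.314], [-0.315, 0.002, -0.949]]
contact_force: [0.1, 0.3, -0.8]
finger_gap: 47.2
grasp_force: 31.5
```

step_arm(series=[[0.02, 0, 0.02, 0, -0.6, 0], [0.02, 0, 0.02, 0, -0.6, 0], [0.03, 0, -0.09, 0, -0.56, 0], [0.02, 0, -0.1, 0, -0.56, 0], [0.02, 0, -0.09, 0, -0.56, 0]])

```text
t: 29.9
ee_pos: [569.4, -90.3, 240.1]
ee_rot: [[0.041, 0.999, -0.027], [0.812, -0.049, -0.581], [-0.582, 0.002, -0.813]]
contact_force: [-0.0, 0.2, -0.6]
finger_gap: 47.5
grasp_force: 31.5
```

step_arm(series=[[0.01, 0, -0.1, 0, -0.56, 0], [0, 0, -0.09, 0, -0.56, 0], [0, 0, -0.1, 0, -0.56, 0], [0, 0, -0.1, 0, -0.56, 0], [0, 0, -0.09, 0, -0.56, 0]])

```text
t: 30.4
ee_pos: [569.9, -82.0, 248.7]
ee_rot: [[0.032, 0.999, -0.037], [0.61, -0.049, -0.791], [-0.792, 0.003, -0.611]]
contact_force: [-0.0, 0.5, -1.1]
finger_gap: 47.4
grasp_force: 31.6
```

step_arm(series=[[0, 0, 0, 0, 0, 0], [0, 0, 0, 0, 0, 0], [0, 0, 0, 0, 0, 0], [0, 0, 0, 0, 0, 0], [0, 0, 0, 0, 0, 0]])

```text
t: 30.9
ee_pos: [569.5, -82.3, 249.0]
ee_rot: [[0.032, 0.999, -0.038], [0.612, -0.049, -0.79], [-0.79, 0.003, -0.612]]
contact_force: [-0.5, -0.2, -1.0]
finger_gap: 47.6
grasp_force: 31.6
```

step_arm(series=[[0, 0, 0, 0, 0, 0], [0, 0, 0, 0, 0, 0], [0, 0, 0, 0, 0, 0], [0, 0, 0, 0, 0, 0], [0, 0, 0, 0, 0, 0]])

```text
t: 31.4
ee_pos: [569.5, -81.9, 248.5]
ee_rot: [[0.031, 0.999, -0.038], [0.611, -0.049, -0.79], [-0.791, 0.001, -0.612]]
contact_force: [0.4, -0.0, -0.9]
finger_gap: 48.0
grasp_force: 31.6
```

```bash
python3 - <<'E'
from h import *
st(); iw,c=snap('wrist','w7.png'); i5=cv2.imread('pics/w5.png')
d=np.abs(iw[150:470,240:410].astype(int)-i5[150:470,240:410,::-1]).mean(2); print('diff to empty view',d.mean(),(d>60).sum())
p=P(); p.go([569,-130,260],down(92)).go([425,-219,110],down(110)).go([425,-219,13])
E
```

```text
t 31.4 p [569.54 -81.86 248.55] gap 48.0 F [ 0.39 -0.02 -0.9 ] g 31.6
psi 87.10561113087427 tilt [-0.04 -0.79 -0.61]
diff to empty view 7.144632352941176 1696
9 rows
[[-0.17,0.01,0.14,-0.04,0.97,-0.08],[-0.19,0,0.12,-0.04,0.97,-0.08],[-0.19,0.01,0.1,-0.04,0.97,-0.08],[-0.21,0,0.08,-0.04,0.97,-0.08],[-0.21,0,0.06,-0.04,0.97,-0.08]]
[[-0.21,0,0.04,-0.04,0.97,-0.08],[-0.22,-0.01,0.01,-0.04,0.97,-0.08],[-0.22,0,-0.01,-0.04,0.97,-0.08],[-0.22,-0.01,-0.02,-0.04,0.97,-0.08]]
6 rows
[[-0.56,-0.98,1.0,0,0,-0.5],[-0.52,-1.01,0.99,0,0,-0.5],[-0.45,-1.03,1.0,0,0,-0.5],[-0.41,-1.06,0.99,0,0,-0.5],[-0.35,-1.08,1.0,0,0,-0.5]]
[[-0.29,-1.09,0.99,0,0,-0.5]]
4 rows
[[0,0,0.97,0,0,0],[0,-0.01,0.97,0,0,0],[0,0,0.97,0,0,0],[0,0,0.97,0,0,0]]
```

```bash
python3 - <<'E'
from h import *
a=cv2.imread('pics/w7.png');b=cv2.imread('pics/w5.png')
d=(cv2.absdiff(a,b).mean(2)>60).astype(np.uint8)
n,l,s,c=cv2.connectedComponentsWithStats(d)
for i in range(1,n):
    if s[i,4]>150: print(s[i], a[l==i].mean(0), b[l==i].mean(0))
E
```

```text
[455   0  25  36 242] [144.7  165.53 171.68] [40.02 56.67 71.31]
[456   0  40 112 682] [37.06 58.85 77.84] [122.27 188.71 221.14]
[ 300   22   38  130 3561] [146.15 161.9  166.73] [26.68 28.84 30.48]
[163  30  42  72 625] [64.96 79.13 88.14] [160.67 181.98 188.28]
[ 104   40   77   76 1505] [53.14 73.79 87.75] [125.49 157.22 175.53]
[452  40  21  38 329] [154.73 175.73 181.12] [65.44 79.35 87.47]
[112  98  82  99 492] [44.14 58.34 66.04] [108.8  137.86 157.64]
[457 111  22  44 216] [ 70.03 111.05 148.1 ] [131.04 199.5  232.14]
[424 134  20  34 199] [155.75 177.21 183.49] [54.55 70.65 82.74]
[194 136  28  32 167] [ 87.78 108.45 123.27] [146.24 166.47 172.43]
[184 146  38  79 304] [111.68 171.38 200.14] [ 61.92  87.18 108.54]
[269 180 117   3 251] [129.67 147.2  153.5 ] [63.73 71.96 75.21]
[379 192  31  87 198] [71.76 84.45 89.7 ] [149.63 175.55 185.82]
[270 327 106  22 355] [81.32 92.46 96.36] [188.9 210.8 217.8]
```

No ball is left in the scoop: the differences are only shadows and scoop TL seen through the ramp. Now I'll set BL back.

step_arm(series=[[-0.17, 0, 0.14, -0.04, 0.97, -0.08], [-0.19, 0, 0.12, -0.04, 0.97, -0.08], [-0.19, 0, 0.1, -0.04, 0.97, -0.08], [-0.21, 0, 0.08, -0.04, 0.97, -0.08], [-0.21, 0, 0.06, -0.04, 0.97, -0.08]])

```text
t: 31.95
ee_pos: [568.7, -108.7, 255.6]
ee_rot: [[-0.001, 1.0, -0.007], [0.921, -0.002, -0.39], [-0.39, -0.007, -0.921]]
contact_force: [0.0, -0.9, -1.9]
finger_gap: 47.6
grasp_force: 31.5
```

step_arm(series=[[-0.21, 0, 0.04, -0.04, 0.97, -0.08], [-0.22, 0, 0, -0.04, 0.97, -0.08], [-0.22, 0, 0, -0.04, 0.97, -0.08], [-0.22, 0, 0, -0.04, 0.97, -0.08], [-0.56, -0.98, 0.3, 0, 0, -0.5]])

```text
t: 32.45
ee_pos: [547.0, -147.2, 252.5]
ee_rot: [[-0.085, 0.996, 0.006], [0.996, 0.085, 0.002], [0.002, 0.006, -1.0]]
contact_force: [-0.7, -0.5, -0.8]
finger_gap: 47.5
grasp_force: 31.6
```

step_arm(series=[[-0.52, -1, 0.7, 0, 0, -0.5], [-0.46, -1, 1, 0, 0, -0.5], [-0.41, -1, 1, 0, 0, -0.5], [-0.35, -1, 1, 0, 0, -0.5], [-0.29, -1, 1, 0, 0, -0.5]])

```text
t: 32.95
ee_pos: [430.3, -218.4, 133.2]
ee_rot: [[-0.343, 0.939, 0.002], [0.939, 0.343, 0.002], [0.001, 0.002, -1.0]]
contact_force: [-0.1, -0.1, -0.4]
finger_gap: 47.6
grasp_force: 31.6
```

step_arm(series=[[0, -0.2, 1, 0, 0, 0], [0, 0, 0, 0, 0, 0], [0, 0, 0, 0, 0, 0]])

```text
t: 33.25
ee_pos: [427.4, -219.7, 109.3]
ee_rot: [[-0.34, 0.94, 0.002], [0.94, 0.34, 0.002], [0.001, 0.003, -1.0]]
contact_force: [-0.1, 0.2, -0.6]
finger_gap: 47.5
grasp_force: 31.5
```

```bash
python3 - <<'E'
from h import *
st();P().go([425,-219,13],down(110))
E
```

```text
t 33.25 p [ 427.38 -219.7   109.33] gap 47.5 F [-0.13  0.19 -0.65] g 31.5
psi 109.8701048559636 tilt [ 0.  0. -1.]
4 rows
[[0.01,-0.02,0.96,0.01,0,-0.01],[0.02,-0.02,0.97,0.01,0,-0.01],[0.01,-0.03,0.96,0.01,0,-0.01],[0.01,-0.01,0.96,0.01,0,-0.01]]
```

step_arm(series=[[0, 0, 0.96, 0, 0, 0], [0, 0, 0.96, 0, 0, 0], [0, 0, 0.96, 0, 0, 0], [0, 0, 0.8, 0, 0, 0], [0, 0, 0.2, 0, 0, 0]])

```text
t: 33.75
ee_pos: [427.7, -218.8, 12.1]
ee_rot: [[-0.341, 0.94, 0.001], [0.94, 0.341, 0.003], [0.003, 0.002, -1.0]]
contact_force: [-10.7, 7.7, 43.4]
finger_gap: 47.9
grasp_force: 36.9
```

step_arm(series=[[0, 0, 0, 0, 0, 0], [0, 0, 0, 0, 0, 0]])

```text
t: 33.95
ee_pos: [428.9, -219.8, 13.3]
ee_rot: [[-0.341, 0.94, 0.005], [0.94, 0.341, 0.001], [-0.001, 0.005, -1.0]]
contact_force: [0.5, -0.2, -0.3]
finger_gap: 47.4
grasp_force: 31.7
```

step_arm(series=[[0, 0, 0, 0, 0, 0], [0, 0, 0, 0, 0, 0], [0, 0, 0, 0, 0, 0], [0, 0, 0, 0, 0, 0]], gripper=1.0)

```text
t: 34.35
ee_pos: [427.3, -219.4, 12.1]
ee_rot: [[-0.34, 0.94, 0.003], [0.94, 0.34, 0.002], [0.001, 0.003, -1.0]]
contact_force: [0.6, 1.1, 0.7]
finger_gap: 85.7
grasp_force: 0.0
```

step_arm(series=[[0, 0, -1, 0, 0, 0], [0, 0, -1, 0, 0, 0], [0, 0, -1, 0, 0, 0], [0, 0, -1, 0, 0, 0], [-0.9, 0.2, -1, 0, 0, 0.7]])

```text
t: 34.85
ee_pos: [437.5, -237.3, 137.7]
ee_rot: [[-0.27, 0.963, -0.0], [0.963, 0.27, 0.004], [0.004, 0.001, -1.0]]
contact_force: [0.8, 0.0, 0.3]
finger_gap: 85.5
grasp_force: 0.0
```

step_arm(series=[[-0.9, 0.2, -1, 0, 0, 0.7], [-0.9, 0.2, -1, 0, 0, 0.7], [-0.9, 0.2, -1, 0, 0, 0.7], [-0.9, 0.2, -1, 0, 0, 0.5], [0, 0.4, -1, 0, 0, 0]])

```text
t: 35.35
ee_pos: [483.0, -326.9, 262.5]
ee_rot: [[0.002, 1.0, 0.002], [1.0, -0.002, 0.001], [0.001, 0.002, -1.0]]
contact_force: [0.2, -0.0, -0.7]
finger_gap: 85.5
grasp_force: 0.0
```

step_arm(series=[[0, 0.4, -1, 0, 0, 0], [0, 0.4, -1, 0, 0, 0], [0, 0, 0, 0, 0, 0]])

```text
t: 35.65
ee_pos: [505.2, -325.5, 315.2]
ee_rot: [[-0.002, 1.0, 0.008], [1.0, 0.002, -0.002], [-0.002, 0.008, -1.0]]
contact_force: [-0.2, 0.4, 0.2]
finger_gap: 85.2
grasp_force: 0.0
```

```bash
python3 - <<'E'
from h import *
st(); snap('wrist','w8.png')
for o in scoops('w8.png','w8d.png'): print(*o)
P().go([567,-352,80],R=down(109.5)).go([567,-352,10])
E
```

```text
t 35.65 p [ 505.18 -325.54  315.21] gap 85.2 F [-0.23  0.39  0.18] g 0.0
psi 90.09520496810941 tilt [ 0.01 -0.   -1.  ]
[ 426.75 -358.83] 78.49518 133.38888549804688 53.23588943481445 5468
[ 569.23 -349.47] 109.0256 132.02622985839844 48.963802337646484 5558
[ 430.58 -219.02] 109.65382 115.9687728881836 49.23964309692383 5016
[ 566.31 -204.76] 96.3402 115.73225402832031 49.25246810913086 5025
10 rows
[[-0.11,0.25,0.93,0,0,-0.32],[-0.12,0.24,0.94,0,0,-0.32],[-0.12,0.24,0.93,0,0,-0.32],[-0.14,0.24,0.93,0,0,-0.32],[-0.14,0.23,0.93,0,0,-0.32]]
[[-0.15,0.23,0.94,0,0,-0.32],[-0.15,0.22,0.93,0,0,-0.32],[-0.17,0.22,0.93,0,0,-0.32],[-0.17,0.21,0.93,0,0,-0.32],[-0.17,0.2,0.94,0,0,-0.32]]
3 rows
[[0,0,0.93,0,0,0],[0,-0.01,0.93,0,0,0],[0,0,0.94,0,0,0]]
```

All four are in place. Next is TR.

step_arm(series=[[-0.11, 0.25, 0.93, 0, 0, -0.32], [-0.12, 0.24, 0.93, 0, 0, -0.32], [-0.12, 0.24, 0.93, 0, 0, -0.32], [-0.14, 0.24, 0.93, 0, 0, -0.32], [-0.14, 0.23, 0.93, 0, 0, -0.32]])

```text
t: 36.2
ee_pos: [533.2, -337.5, 192.9]
ee_rot: [[-0.169, 0.986, -0.001], [0.986, 0.169, 0.004], [0.004, -0.0, -1.0]]
contact_force: [-1.0, -0.4, -0.8]
finger_gap: 85.4
grasp_force: 0.0
```

step_arm(series=[[-0.15, 0.23, 0.93, 0, 0, -0.32], [-0.15, 0.22, 0.93, 0, 0, -0.32], [-0.17, 0.22, 0.93, 0, 0, -0.32], [-0.17, 0.21, 0.93, 0, 0, -0.32], [-0.2, 0.2, 0.93, 0, 0, -0.32]])

```text
t: 36.7
ee_pos: [564.4, -351.2, 76.8]
ee_rot: [[-0.331, 0.944, -0.001], [0.944, 0.331, 0.004], [0.004, 0.001, -1.0]]
contact_force: [0.4, 1.5, 0.3]
finger_gap: 85.4
grasp_force: 0.0
```

step_arm(series=[[0, 0, 0, 0, 0, 0], [0, 0, 0, 0, 0, 0]])

```text
t: 36.9
ee_pos: [564.8, -351.4, 78.4]
ee_rot: [[-0.329, 0.944, -0.0], [0.944, 0.329, 0.004], [0.004, 0.001, -1.0]]
contact_force: [-0.2, 0.5, 0.6]
finger_gap: 85.2
grasp_force: 0.0
```

```bash
python3 - <<'E'
from h import *
st();P().go([567.5,-353,10],R=down(109.5))
E
```

```text
t 36.9 p [ 564.8  -351.41   78.41] gap 85.2 F [-0.23  0.48  0.61] g 0.0
psi 109.22356762524367 tilt [-0.  0. -1.]
3 rows
[[-0.04,0.03,0.91,0,-0.01,-0.02],[-0.03,0.02,0.91,0,-0.01,-0.02],[-0.03,0.03,0.92,0,-0.01,-0.02]]
```

step_arm(series=[[-0.03, 0.03, 0.92, 0, 0, 0], [-0.03, 0.03, 0.92, 0, 0, 0], [-0.03, 0.03, 0.9, 0, 0, 0], [0, 0, 0, 0, 0, 0]])

```text
t: 37.3
ee_pos: [567.2, -352.1, 9.3]
ee_rot: [[-0.33, 0.944, -0.002], [0.944, 0.33, 0.005], [0.005, -0.0, -1.0]]
contact_force: [-0.1, 0.8, -0.3]
finger_gap: 85.2
grasp_force: 0.0
```

step_arm(series=[[0, 0, 0, 0, 0, 0], [0, 0, 0, 0, 0, 0], [0, 0, 0, 0, 0, 0], [0, 0, 0, 0, 0, 0], [0, 0, 0, 0, 0, 0]], gripper=0.3)

```text
t: 37.8
ee_pos: [569.8, -353.8, 13.0]
ee_rot: [[-0.33, 0.944, 0.005], [0.944, 0.33, 0.001], [-0.001, 0.005, -1.0]]
contact_force: [-0.9, -0.9, 7.1]
finger_gap: 47.9
grasp_force: 32.5
```

step_arm(series=[[0, 0, 0, 0, 0, 0], [0, 0, -0.3, 0, 0, 0], [0, 0, -0.6, 0, 0, 0], [0, 0, -0.9, 0, 0, 0], [0, 0, -0.9, 0, 0, 0]])

```text
t: 38.3
ee_pos: [568.6, -353.2, 79.6]
ee_rot: [[-0.33, 0.944, 0.002], [0.944, 0.33, 0.003], [0.002, 0.003, -1.0]]
contact_force: [-0.3, 0.5, -0.7]
finger_gap: 47.5
grasp_force: 31.5
```

step_arm(series=[[0, 0, -0.9, 0, 0, 0], [0, 0, -0.9, 0, 0, 0], [0, 0, -0.9, 0, 0, 0], [0, 0, -0.9, 0, 0, 0], [0, 0, -0.9, 0, 0, 0]])

```text
t: 38.8
ee_pos: [568.3, -353.4, 192.8]
ee_rot: [[-0.33, 0.944, 0.003], [0.944, 0.33, 0.002], [0.001, 0.003, -1.0]]
contact_force: [0.4, 0.3, -1.6]
finger_gap: 47.7
grasp_force: 31.5
```

```bash
python3 - <<'E'
from h import *
st();p=P();a,R=pour_tcp(0,75); p.go([564,-200,240],R,step=.8).go(a,R,step=.6)
E
```

```text
t 38.8 p [ 568.32 -353.38  192.8 ] gap 47.7 F [ 0.43  0.3  -1.57] g 31.5
psi 109.2712431415866 tilt [ 0.  0. -1.]
8 rows
[[0.73,0.23,-0.23,0,0,0.46],[0.74,0.2,-0.24,0,0,0.46],[0.75,0.16,-0.23,0,0,0.46],[0.76,0.13,-0.24,0,0,0.46],[0.76,0.09,-0.23,0,0,0.46]]
[[0.77,0.05,-0.24,0,0,0.46],[0.77,0.02,-0.23,0,0,0.46],[0.76,-0.03,-0.24,0,0,0.46]]
7 rows
[[0.59,0,0.01,0,0,0],[0.59,-0.01,0.02,0,0,0],[0.59,0,0.01,0,0,0],[0.59,0,0.01,0,0,0],[0.59,-0.01,0.02,0,0,0]]
[[0.59,0,0.01,0,0,0],[0.59,-0.01,0.01,0,0,0]]
```

step_arm(series=[[0.4, 0.2, -0.24, 0, 0, 0.46], [0.7, 0.2, -0.24, 0, 0, 0.46], [0.75, 0.16, -0.24, 0, 0, 0.46], [0.76, 0.13, -0.24, 0, 0, 0.46], [0.76, 0.09, -0.24, 0, 0, 0.46]])

```text
t: 39.3
ee_pos: [567.9, -265.9, 222.2]
ee_rot: [[-0.093, 0.996, 0.003], [0.996, 0.093, 0.002], [0.002, 0.003, -1.0]]
contact_force: [0.4, -0.0, -1.6]
finger_gap: 47.6
grasp_force: 31.6
```

step_arm(series=[[0.77, 0.05, -0.24, 0, 0, 0.46], [0.77, 0.02, -0.24, 0, 0, 0.46], [0.76, 0, -0.24, 0, 0, 0.46], [0.7, 0, 0, 0, 0, 0], [0.7, 0, 0, 0, 0, 0]])

```text
t: 39.8
ee_pos: [568.8, -173.3, 239.8]
ee_rot: [[0.048, 0.999, 0.003], [0.999, -0.048, 0.002], [0.002, 0.003, -1.0]]
contact_force: [0.3, 0.6, -1.6]
finger_gap: 47.5
grasp_force: 31.6
```

step_arm(series=[[0.7, 0, 0, 0, 0, 0], [0.7, 0, 0, 0, 0, 0], [0.7, 0, 0, 0, 0, 0], [0.5, 0, 0, 0, 0, 0], [0.3, 0, 0, 0, 0, 0]])

```text
t: 40.3
ee_pos: [572.5, -100.5, 239.4]
ee_rot: [[0.048, 0.999, 0.002], [0.999, -0.048, 0.002], [0.003, 0.002, -1.0]]
contact_force: [0.7, -1.1, -1.5]
finger_gap: 47.4
grasp_force: 31.6
```

step_arm(series=[[0.2, 0, 0, 0, 0, 0], [0, 0, 0, 0, 0, 0]])

```text
t: 40.5
ee_pos: [572.8, -96.6, 239.5]
ee_rot: [[0.048, 0.999, 0.002], [0.999, -0.048, 0.002], [0.002, 0.002, -1.0]]
contact_force: [-0.4, -0.1, -1.6]
finger_gap: 47.4
grasp_force: 31.6
```

```bash
python3 - <<'E'
from h import *
s=st(); p=P()
a,R=pour_tcp(25,52); p.go(a,R,tmax=.6)
a,R=pour_tcp(52,48); p.go(a,R,tmax=.6)
E
```

```text
t 40.5 p [572.79 -96.56 239.48] gap 47.4 F [-0.4  -0.06 -1.61] g 31.6
psi 87.22418356859183 tilt [ 0.  0. -1.]
7 rows
[[0.01,-0.03,0.02,0,-0.6,0],[0.02,-0.02,0.02,0,-0.6,0],[0.01,-0.03,0.02,0,-0.6,0],[0.02,-0.02,0.02,0,-0.6,0],[0.02,-0.03,0.02,0,-0.6,0]]
[[0.01,-0.02,0.02,0,-0.6,0],[0.02,-0.03,0.01,0,-0.6,0]]
8 rows
[[0.03,0,-0.09,0,-0.56,0],[0.02,0,-0.1,0,-0.56,0],[0.01,0,-0.09,0,-0.56,0],[0.01,0,-0.1,0,-0.56,0],[0,0,-0.09,0,-0.56,0]]
[[0,0,-0.1,0,-0.56,0],[-0.01,0,-0.1,0,-0.56,0],[-0.01,0,-0.09,0,-0.56,0]]
```

step_arm(series=[[0.02, -0.03, 0.02, 0, -0.6, 0], [0.02, -0.03, 0.02, 0, -0.6, 0], [0.02, -0.03, 0.02, 0, -0.6, 0], [0.02, -0.03, 0.02, 0, -0.6, 0], [0.02, -0.03, 0.02, 0, -0.6, 0]])

```text
t: 41.0
ee_pos: [569.2, -95.2, 236.9]
ee_rot: [[0.049, 0.999, -0.013], [0.95, -0.05, -0.309], [-0.309, 0.003, -0.951]]
contact_force: [-0.2, -0.1, -1.5]
finger_gap: 47.5
grasp_force: 31.5
```

step_arm(series=[[0.02, -0.03, 0.02, 0, -0.6, 0], [0.02, 0, 0.02, 0, -0.6, 0], [0.03, 0, -0.09, 0, -0.56, 0], [0.02, 0, -0.1, 0, -0.56, 0], [0.02, 0, -0.09, 0, -0.56, 0]])

```text
t: 41.5
ee_pos: [568.9, -89.5, 241.0]
ee_rot: [[0.043, 0.999, -0.026], [0.816, -0.05, -0.577], [-0.577, 0.003, -0.817]]
contact_force: [0.3, -0.8, -2.0]
finger_gap: 47.6
grasp_force: 31.6
```

step_arm(series=[[0.01, 0, -0.1, 0, -0.56, 0], [0, 0, -0.09, 0, -0.56, 0], [0, 0, -0.1, 0, -0.56, 0], [0, 0, -0.1, 0, -0.56, 0], [0, 0, -0.09, 0, -0.56, 0]])

```text
t: 42.0
ee_pos: [569.4, -81.1, 249.7]
ee_rot: [[0.033, 0.999, -0.037], [0.615, -0.05, -0.787], [-0.788, 0.003, -0.615]]
contact_force: [-0.0, 0.4, -1.5]
finger_gap: 47.7
grasp_force: 31.7
```

step_arm(series=[[0, 0, 0, 0, 0, 0], [0, 0, 0, 0, 0, 0], [0, 0, 0, 0, 0, 0], [0, 0, 0, 0, 0, 0], [0, 0, 0, 0, 0, 0]])

```text
t: 42.5
ee_pos: [569.0, -81.4, 250.0]
ee_rot: [[0.033, 0.999, -0.037], [0.616, -0.05, -0.786], [-0.787, 0.003, -0.617]]
contact_force: [0.4, -0.2, -1.9]
finger_gap: 47.3
grasp_force: 31.7
```

step_arm(series=[[0, 0, 0, 0, 0, 0], [0, 0, 0, 0, 0, 0], [0, 0, 0, 0, 0, 0], [0, 0, 0, 0, 0, 0], [0, 0, 0, 0, 0, 0]])

```text
t: 43.0
ee_pos: [569.0, -80.8, 249.5]
ee_rot: [[0.032, 0.999, -0.037], [0.616, -0.049, -0.786], [-0.787, 0.002, -0.617]]
contact_force: [-0.6, -0.2, -0.6]
finger_gap: 47.7
grasp_force: 31.7
```

```bash
python3 - <<'E'
from h import *
st(); iw,c=snap('wrist','w9.png')
a=cv2.imread('pics/w9.png');b=cv2.imread('pics/w7.png')
d=(cv2.absdiff(a,b).mean(2)>60).astype(np.uint8)
n,l,s,c=cv2.connectedComponentsWithStats(d)
for i in range(1,n):
    if s[i,4]>200: print(s[i], a[l==i].mean(0), b[l==i].mean(0))
p=P(); p.go([569,-130,260],down(92)).go([568,-353,110],down(109.3)).go([568,-353,18])
E
```

```text
t 43.0 p [569.01 -80.84 249.5 ] gap 47.7 F [-0.6  -0.24 -0.59] g 31.7
psi 87.04831747041241 tilt [-0.04 -0.79 -0.62]
[ 39   0  82  12 225] [107.73 168.74 203.81] [25.82 35.2  42.43]
[458   0  14  27 222] [148.59 168.91 174.93] [67.76 77.38 79.97]
[168  36  36  58 411] [ 93.69 111.89 122.84] [129.56 147.53 152.88]
[157  40  28  72 314] [116.58 181.46 223.16] [38.27 60.62 82.16]
[112  46  39  41 555] [157.93 177.67 184.58] [30.13 35.11 39.77]
[304  59  34  29 259] [109.14 124.16 129.58] [205.92 226.03 231.11]
[111  91  67  55 279] [150.05 168.97 175.3 ] [28.7  32.42 36.23]
[192 141  42  84 267] [113.45 169.13 194.47] [ 71.37  96.6  115.42]
[ 267  180  119   18 1646] [56.73 64.61 67.56] [133.26 151.15 157.58]
[384 190  37  22 275] [131.27 194.07 223.56] [58.03 68.88 74.02]
[239 195  19  39 379] [141.83 211.53 229.55] [63.58 75.62 80.15]
[ 76 299 124  12 342] [174.36 191.22 189.79] [ 86.3  101.02 110.83]
[ 270  313  106   47 1473] [188.25 210.11 217.35] [80.   90.76 94.6 ]
[  0 367  94   9 223] [ 98.22 116.32 121.43] [198.34 218.48 213.63]
[  0 381  84   9 236] [187.48 210.59 210.87] [40.39 52.63 60.82]
9 rows
[[-0.17,0.01,0.14,-0.04,0.96,-0.08],[-0.19,0.01,0.13,-0.04,0.96,-0.08],[-0.19,0.01,0.1,-0.04,0.96,-0.08],[-0.21,0,0.09,-0.04,0.96,-0.08],[-0.21,0,0.06,-0.04,0.96,-0.08]]
[[-0.22,0,0.05,-0.04,0.96,-0.08],[-0.22,0,0.02,-0.04,0.96,-0.08],[-0.23,0,-0.01,-0.04,0.96,-0.08],[-0.22,-0.01,-0.02,-0.04,0.96,-0.08]]
9 rows
[[-0.99,-0.04,0.67,0,0,-0.32],[-0.99,-0.07,0.67,0,0,-0.32],[-0.98,-0.1,0.66,0,0,-0.32],[-0.98,-0.14,0.67,0,0,-0.32],[-0.98,-0.17,0.67,0,0,-0.32]]
[[-0.97,-0.2,0.67,0,0,-0.32],[-0.96,-0.24,0.67,0,0,-0.32],[-0.95,-0.26,0.66,0,0,-0.32],[-0.95,-0.3,0.67,0,0,-0.32]]
4 rows
[[0,0,0.92,0,0,0],[0.01,0,0.92,0,0,0],[0,-0.01,0.92,0,0,0],[0,0,0.92,0,0,0]]
```

```bash
python3 - <<'E'
from h import *
im,_=snap('scene','s9.png'); a=cv2.imread('pics/w9.png')
b=cv2.resize(im[165:315,290:490,::-1],(533,400),interpolation=cv2.INTER_CUBIC)
cv2.imwrite('pics/m9.png',np.hstack([cv2.resize(a,(267,200)).repeat(1,0) if 0 else cv2.copyMakeBorder(cv2.resize(a,(267,200)),0,200,0,0,cv2.BORDER_CONSTANT),b]))
E
```

```text
(no output)
```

View pics/m9.png

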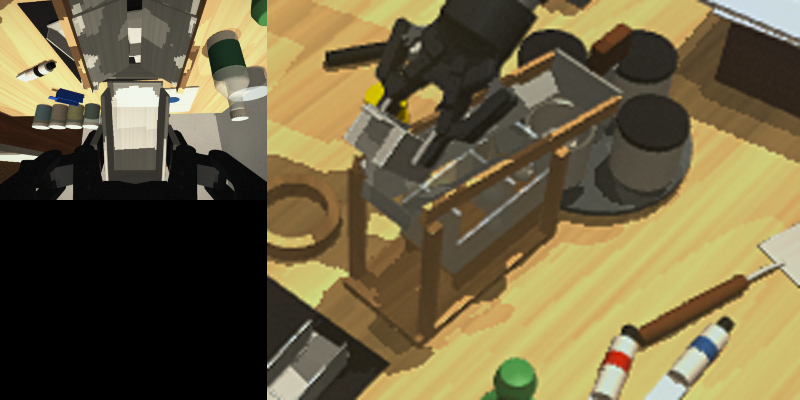

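The scoop is empty, and no ball is left in the chute or on the table. I'll put TR back.

step_arm(series=[[-0.17, 0, 0.14, -0.04, 0.96, -0.08], [-0.19, 0, 0.12, -0.04, 0.96, -0.08], [-0.19, 0, 0.1, -0.04, 0.96, -0.08], [-0.21, 0, 0.08, -0.04, 0.96, -0.08], [-0.21, 0, 0.06, -0.04, 0.96, -0.08]])

```text
t: 43.6
ee_pos: [568.1, -107.8, 256.4]
ee_rot: [[-0.0, 1.0, -0.006], [0.921, -0.002, -0.39], [-0.39, -0.006, -0.921]]
contact_force: [1.0, -0.1, -1.4]
finger_gap: 47.4
grasp_force: 31.6
```

step_arm(series=[[-0.22, 0, 0.05, -0.04, 0.96, -0.08], [-0.22, 0, 0.02, -0.04, 0.96, -0.08], [-0.22, 0, 0, -0.04, 0.96, -0.08], [-0.22, 0, 0, -0.04, 0.96, -0.08], [-0.99, -0.04, 0.67, 0, 0, -0.32]])

```text
t: 44.1
ee_pos: [569.4, -156.1, 245.4]
ee_rot: [[-0.066, 0.998, 0.008], [0.998, 0.066, -0.001], [-0.002, 0.008, -1.0]]
contact_force: [0.0, -0.6, 0.3]
finger_gap: 47.3
grasp_force: 31.7
```

step_arm(series=[[-0.99, -0.07, 0.67, 0, 0, -0.32], [-0.98, -0.1, 0.67, 0, 0, -0.32], [-0.98, -0.14, 0.67, 0, 0, -0.32], [-0.98, -0.17, 0.67, 0, 0, -0.32], [-0.97, -0.2, 0.67, 0, 0, -0.32]])

```text
t: 44.6
ee_pos: [567.4, -279.4, 158.6]
ee_rot: [[-0.233, 0.972, 0.002], [0.972, 0.233, -0.002], [-0.002, 0.001, -1.0]]
contact_force: [0.3, -0.1, -0.7]
finger_gap: 47.8
grasp_force: 31.7
```

step_arm(series=[[-0.96, -0.24, 0.67, 0, 0, -0.32], [-0.95, -0.26, 0.67, 0, 0, -0.32], [-0.9, -0.3, 0.67, 0, 0, -0.32], [0, 0, 0, 0, 0, 0], [0, 0, 0, 0, 0, 0]])

```text
t: 45.1
ee_pos: [566.7, -351.4, 108.6]
ee_rot: [[-0.327, 0.945, 0.001], [0.945, 0.327, -0.0], [-0.001, 0.001, -1.0]]
contact_force: [-1.2, 1.1, -0.3]
finger_gap: 47.8
grasp_force: 31.6
```

```bash
python3 - <<'E'
from h import *
st();P().go([568,-353,18],down(109.3))
E
```

```text
t 45.1 p [ 566.72 -351.44  108.62] gap 47.8 F [-1.16  1.09 -0.29] g 31.6
psi 109.06629947777148 tilt [ 0. -0. -1.]
4 rows
[[-0.02,0.01,0.91,0,0,-0.01],[-0.02,0,0.9,0,0,-0.01],[-0.01,0.01,0.91,0,0,-0.01],[-0.02,0,0.9,0,0,-0.01]]
```

step_arm(series=[[0, 0, 0.9, 0, 0, 0], [0, 0, 0.9, 0, 0, 0], [0, 0, 0.9, 0, 0, 0], [0, 0, 0.8, 0, 0, 0], [0, 0, 0.1, 0, 0, 0]])

```text
t: 45.6
ee_pos: [566.5, -349.6, 17.7]
ee_rot: [[-0.329, 0.944, -0.001], [0.944, 0.329, 0.001], [0.001, -0.0, -1.0]]
contact_force: [-1.5, 0.0, -1.4]
finger_gap: 47.5
grasp_force: 31.6
```

step_arm(series=[[0, 0, 0.1, 0, 0, 0], [0, 0, 0.1, 0, 0, 0], [0, 0, 0.05, 0, 0, 0], [0, 0, 0, 0, 0, 0]])

```text
t: 46.0
ee_pos: [567.9, -351.7, 13.7]
ee_rot: [[-0.328, 0.945, 0.004], [0.945, 0.328, -0.002], [-0.003, 0.003, -1.0]]
contact_force: [-1.2, 0.1, -0.6]
finger_gap: 47.5
grasp_force: 31.6
```

step_arm(series=[[0, 0, 0, 0, 0, 0], [0, 0, 0, 0, 0, 0], [0, 0, 0, 0, 0, 0], [0, 0, 0, 0, 0, 0]], gripper=1.0)

```text
t: 46.4
ee_pos: [567.6, -351.6, 13.1]
ee_rot: [[-0.328, 0.945, 0.003], [0.945, 0.328, -0.001], [-0.002, 0.002, -1.0]]
contact_force: [-0.9, 0.4, -0.0]
finger_gap: 85.5
grasp_force: 0.0
```

step_arm(series=[[0, 0, -1, 0, 0, 0], [0, 0, -1, 0, 0, 0], [0, 0, -1, 0, 0, 0], [0, 0, -1, 0, 0, 0], [0.2, -0.4, -1, 0, 0, 0.7]])

```text
t: 46.9
ee_pos: [556.9, -350.0, 138.9]
ee_rot: [[-0.256, 0.967, 0.004], [0.967, 0.256, -0.002], [-0.003, 0.003, -1.0]]
contact_force: [-0.8, -0.1, 0.5]
finger_gap: 85.5
grasp_force: 0.0
```

step_arm(series=[[0.2, -0.4, -1, 0, 0, 0.7], [0.2, -0.5, -1, 0, 0, 0.7], [0.2, -0.5, -1, 0, 0, 0.7], [0, -0.5, -1, 0, 0, 0.4], [0, -0.5, -1, 0, 0, 0]])

```text
t: 47.4
ee_pos: [492.9, -341.7, 263.8]
ee_rot: [[0.002, 1.0, 0.003], [1.0, -0.002, -0.001], [-0.001, 0.003, -1.0]]
contact_force: [0.6, 0.0, -0.3]
finger_gap: 85.8
grasp_force: 0.0
```

step_arm(series=[[0, -0.5, -1, 0, 0, 0], [0, -0.4, -1, 0, 0, 0], [0, 0, 0, 0, 0, 0]])

```text
t: 47.7
ee_pos: [471.1, -342.7, 317.0]
ee_rot: [[0.002, 1.0, 0.009], [1.0, -0.002, -0.006], [-0.006, 0.009, -1.0]]
contact_force: [0.4, 0.0, 0.1]
finger_gap: 85.6
grasp_force: 0.0
```

```bash
python3 - <<'E'
from h import *
st(); snap('wrist','w10.png')
for o in scoops('w10.png','w10d.png'): print(*o)
P().go([424.5,-363,80],R=down(77)).go([424.5,-363,10])
E
```

```text
t 47.7 p [ 471.07 -342.69  316.97] gap 85.6 F [0.38 0.02 0.08] g 0.0
psi 89.88141408000106 tilt [ 0.01 -0.01 -1.  ]
[ 426.62 -359.57] 70.2857 142.98875427246094 56.11447525024414 5504
[ 567.12 -347.7 ] 109.925575 133.00575256347656 50.073997497558594 5534
[ 619.39 -381.49] -91.50742 262.9352722167969 15.33679485321045 2102
[ 430.28 -219.48] 109.65382 115.6324462890625 48.76877212524414 4959
[ 566.96 -210.69] 96.07246 110.16559600830078 48.894309997558594 4022
10 rows
[[-0.08,-0.19,0.94,0.01,0,0.21],[-0.08,-0.19,0.93,0.01,0,0.21],[-0.09,-0.19,0.94,0.01,0,0.21],[-0.09,-0.18,0.94,0.01,0,0.21],[-0.1,-0.18,0.94,0.01,0,0.21]]
[[-0.1,-0.18,0.94,0.01,0,0.21],[-0.11,-0.17,0.94,0.01,0,0.21],[-0.1,-0.17,0.93,0.01,0,0.21],[-0.11,-0.17,0.94,0.01,0,0.21],[-0.12,-0.16,0.94,0.01,0,0.21]]
3 rows
[[0,0,0.93,0,0,0],[0.01,0,0.94,0,0,0],[0,0,0.93,0,0,0]]
```

step_arm(series=[[-0.08, -0.19, 0.94, 0, 0, 0.21], [-0.08, -0.19, 0.94, 0, 0, 0.21], [-0.09, -0.19, 0.94, 0, 0, 0.21], [-0.09, -0.18, 0.94, 0, 0, 0.21], [-0.1, -0.18, 0.94, 0, 0, 0.21]])

```text
t: 48.25
ee_pos: [447.0, -351.2, 192.4]
ee_rot: [[0.111, 0.994, 0.001], [0.994, -0.111, 0.001], [0.001, 0.001, -1.0]]
contact_force: [0.7, 0.4, -0.1]
finger_gap: 85.2
grasp_force: 0.0
```

step_arm(series=[[-0.1, -0.18, 0.94, 0, 0, 0.21], [-0.1, -0.17, 0.94, 0, 0, 0.21], [-0.1, -0.17, 0.94, 0, 0, 0.21], [-0.11, -0.17, 0.94, 0, 0, 0.21], [-0.12, -0.16, 0.94, 0, 0, 0.21]])

```text
t: 48.75
ee_pos: [424.1, -361.0, 75.0]
ee_rot: [[0.22, 0.976, 0.001], [0.976, -0.22, 0.001], [0.001, 0.001, -1.0]]
contact_force: [1.1, -0.1, 0.5]
finger_gap: 85.6
grasp_force: 0.0
```

step_arm(series=[[0, 0, 0, 0, 0, 0], [0, 0, 0, 0, 0, 0]])

```text
t: 48.95
ee_pos: [424.7, -361.4, 76.7]
ee_rot: [[0.219, 0.976, 0.001], [0.976, -0.219, 0.0], [0.0, 0.001, -1.0]]
contact_force: [-0.0, 0.3, 0.3]
finger_gap: 85.5
grasp_force: 0.0
```

```bash
python3 - <<'E'
from h import *
st();im,c=snap('wrist','w11.png');P().go([424.5,-363,10],R=down(77))
cv2.imwrite('pics/w11s.png',cv2.resize(im[:,:,::-1],(480,360),interpolation=cv2.INTER_AREA))
E
```

```text
t 48.95 p [ 424.66 -361.43   76.72] gap 85.5 F [-0.04  0.28  0.29] g 0.0
psi 77.35727108101274 tilt [ 0.  0. -1.]
3 rows
[[-0.02,-0.01,0.9,0.01,0,0.02],[-0.01,-0.01,0.91,0.01,0,0.02],[-0.02,-0.01,0.9,0.01,0,0.02]]
```

View pics/w11s.png

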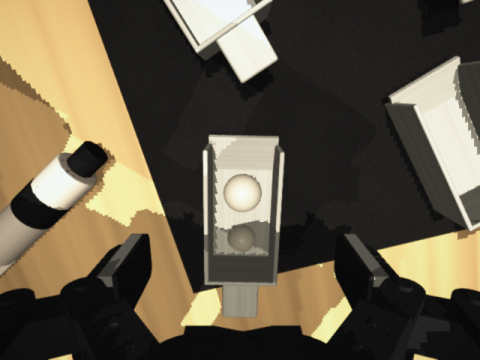

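Scoop BR is centred at (242,215) in this view, aligned with the fingers and holding two balls. I'll grasp it.

step_arm(series=[[-0.02, 0, 0.9, 0, 0, 0], [0, 0, 0.9, 0, 0, 0], [0, 0, 0.9, 0, 0, 0], [0, 0, 0, 0, 0, 0]])

```text
t: 49.4
ee_pos: [424.3, -361.5, 8.8]
ee_rot: [[0.219, 0.976, 0.0], [0.976, -0.219, 0.001], [0.001, 0.0, -1.0]]
contact_force: [-0.3, 0.4, -0.8]
finger_gap: 84.9
grasp_force: 0.0
```

step_arm(series=[[0, 0, 0, 0, 0, 0], [0, 0, 0, 0, 0, 0], [0, 0, 0, 0, 0, 0], [0, 0, 0, 0, 0, 0], [0, 0, 0, 0, 0, 0]], gripper=0.3)

```text
t: 49.9
ee_pos: [425.8, -363.1, 11.8]
ee_rot: [[0.219, 0.976, 0.005], [0.976, -0.219, -0.003], [-0.002, 0.006, -1.0]]
contact_force: [-0.7, 0.8, 6.4]
finger_gap: 47.6
grasp_force: 31.5
```

step_arm(series=[[0, 0, 0, 0, 0, 0], [0, 0, -0.3, 0, 0, 0], [0, 0, -0.6, 0, 0, 0], [0, 0, -0.9, 0, 0, 0], [0, 0, -0.9, 0, 0, 0]])

```text
t: 50.4
ee_pos: [424.4, -362.1, 78.5]
ee_rot: [[0.219, 0.976, 0.002], [0.976, -0.219, -0.001], [-0.0, 0.003, -1.0]]
contact_force: [1.4, -1.0, -1.0]
finger_gap: 47.5
grasp_force: 31.2
```

step_arm(series=[[0, 0, -0.9, 0, 0, 0], [0, 0, -0.9, 0, 0, 0], [0, 0, -0.9, 0, 0, 0], [0, 0, -0.9, 0, 0, 0], [0, 0, -0.9, 0, 0, 0]])

```text
t: 50.9
ee_pos: [424.0, -361.9, 191.4]
ee_rot: [[0.219, 0.976, 0.003], [0.976, -0.219, -0.001], [-0.001, 0.003, -1.0]]
contact_force: [-0.1, -0.1, -1.7]
finger_gap: 47.4
grasp_force: 31.2
```

```bash
python3 - <<'E'
from h import *
st();p=P();a,R=pour_tcp(0,75); p.go([563,-200,240],R,step=.7).go(a,R,step=.7)
E
```

```text
t 50.9 p [ 424.03 -361.88  191.41] gap 47.4 F [-0.13 -0.09 -1.7 ] g 31.2
psi 77.33630293633946 tilt [ 0. -0. -1.]
11 rows
[[0.69,0.36,-0.18,0,0,-0.15],[0.67,0.38,-0.17,0,0,-0.15],[0.68,0.39,-0.18,0,0,-0.15],[0.66,0.39,-0.17,0,0,-0.15],[0.67,0.41,-0.18,0,0,-0.15]]
[[0.65,0.42,-0.18,0,0,-0.15],[0.65,0.42,-0.17,0,0,-0.15],[0.64,0.44,-0.18,0,0,-0.15],[0.63,0.45,-0.17,0,0,-0.15],[0.63,0.46,-0.18,0,0,-0.15]]
[[0.62,0.46,-0.18,0,0,-0.15]]
6 rows
[[0.69,0,0.01,0,0,0],[0.69,0.01,0.02,0,0,0],[0.68,0,0.01,0,0,0],[0.69,0,0.01,0,0,0],[0.69,0,0.02,0,0,0]]
[[0.69,0.01,0.01,0,0,0]]
```

step_arm(series=[[0.4, 0.36, -0.18, 0, 0, -0.15], [0.67, 0.38, -0.18, 0, 0, -0.15], [0.68, 0.39, -0.18, 0, 0, -0.15], [0.66, 0.39, -0.18, 0, 0, -0.15], [0.67, 0.41, -0.18, 0, 0, -0.15]])

```text
t: 51.4
ee_pos: [486.6, -293.9, 211.8]
ee_rot: [[0.141, 0.99, 0.002], [0.99, -0.141, 0.0], [0.0, 0.002, -1.0]]
contact_force: [-0.7, -0.3, -1.4]
finger_gap: 47.8
grasp_force: 31.2
```

step_arm(series=[[0.65, 0.42, -0.18, 0, 0, -0.15], [0.65, 0.42, -0.18, 0, 0, -0.15], [0.64, 0.44, -0.18, 0, 0, -0.15], [0.63, 0.45, -0.18, 0, 0, -0.15], [0.63, 0.46, -0.18, 0, 0, -0.15]])

```text
t: 51.9
ee_pos: [549.7, -220.3, 234.3]
ee_rot: [[0.062, 0.998, 0.001], [0.998, -0.062, -0.0], [-0.0, 0.001, -1.0]]
contact_force: [-0.2, 0.2, -0.5]
finger_gap: 47.6
grasp_force: 31.2
```

step_arm(series=[[0.62, 0.46, -0.18, 0, 0, -0.15], [0.7, 0, 0, 0, 0, 0], [0.7, 0, 0, 0, 0, 0], [0.7, 0, 0, 0, 0, 0], [0.7, 0, 0, 0, 0, 0]])

```text
t: 52.4
ee_pos: [564.4, -135.8, 239.3]
ee_rot: [[0.048, 0.999, 0.002], [0.999, -0.048, -0.001], [-0.001, 0.002, -1.0]]
contact_force: [0.8, -0.6, -1.8]
finger_gap: 47.8
grasp_force: 31.2
```

step_arm(series=[[0.7, 0, 0, 0, 0, 0], [0.5, 0, 0, 0, 0, 0], [0.3, 0, 0, 0, 0, 0], [0, 0, 0, 0, 0, 0]])

```text
t: 52.8
ee_pos: [566.9, -99.1, 239.7]
ee_rot: [[0.047, 0.999, 0.003], [0.999, -0.047, -0.001], [-0.001, 0.003, -1.0]]
contact_force: [0.0, 0.1, -1.0]
finger_gap: 47.5
grasp_force: 31.2
```

```bash
python3 - <<'E'
from h import *
s=st(); p=P()
a,R=pour_tcp(25,52); p.go(a,R,tmax=.6)
a,R=pour_tcp(52,48); p.go(a,R,tmax=.6)
E
```

```text
t 52.8 p [566.89 -99.08 239.67] gap 47.5 F [ 0.03  0.12 -0.99] g 31.2
psi 87.30461182143496 tilt [ 0. -0. -1.]
7 rows
[[0.03,0.01,0.02,0,-0.59,0],[0.03,0.01,0.02,0,-0.59,0],[0.03,0,0.02,0,-0.59,0],[0.03,0.01,0.02,0,-0.59,0],[0.04,0.01,0.02,0,-0.59,0]]
[[0.03,0.01,0.01,0,-0.59,0],[0.04,0,0.01,0,-0.59,0]]
8 rows
[[0.03,0,-0.09,0,-0.57,0],[0.01,0,-0.1,0,-0.57,0],[0.02,0,-0.09,0,-0.57,0],[0.01,0,-0.1,0,-0.57,0],[0,0,-0.09,0,-0.57,0]]
[[0,0,-0.1,0,-0.57,0],[-0.01,0,-0.1,0,-0.57,0],[-0.02,0,-0.09,0,-0.57,0]]
```

step_arm(series=[[0.03, 0.01, 0.02, 0, -0.6, 0], [0.03, 0.01, 0.02, 0, -0.6, 0], [0.03, 0.01, 0.02, 0, -0.6, 0], [0.03, 0.01, 0.02, 0, -0.6, 0], [0.03, 0.01, 0.02, 0, -0.6, 0]])

```text
t: 53.3
ee_pos: [568.5, -97.3, 236.9]
ee_rot: [[0.048, 0.999, -0.012], [0.949, -0.049, -0.312], [-0.313, 0.004, -0.95]]
contact_force: [-0.7, 0.7, -1.7]
finger_gap: 47.6
grasp_force: 31.2
```

step_arm(series=[[0.03, 0, 0.02, 0, -0.6, 0], [0.03, 0, 0.02, 0, -0.6, 0], [0.03, 0, -0.09, 0, -0.56, 0], [0.02, 0, -0.1, 0, -0.56, 0], [0.02, 0, -0.09, 0, -0.56, 0]])

```text
t: 53.8
ee_pos: [568.9, -91.1, 240.8]
ee_rot: [[0.042, 0.999, -0.025], [0.813, -0.049, -0.58], [-0.58, 0.004, -0.815]]
contact_force: [-0.1, 0.6, -1.3]
finger_gap: 47.8
grasp_force: 31.2
```

step_arm(series=[[0.01, 0, -0.1, 0, -0.56, 0], [0, 0, -0.09, 0, -0.56, 0], [0, 0, -0.1, 0, -0.56, 0], [0, 0, -0.1, 0, -0.56, 0], [0, 0, -0.09, 0, -0.56, 0]])

```text
t: 54.3
ee_pos: [569.4, -82.7, 249.4]
ee_rot: [[0.033, 0.999, -0.036], [0.612, -0.049, -0.79], [-0.79, 0.004, -0.612]]
contact_force: [0.6, 0.6, -1.3]
finger_gap: 47.5
grasp_force: 31.3
```

step_arm(series=[[0, 0, 0, 0, 0, 0], [0, 0, 0, 0, 0, 0], [0, 0, 0, 0, 0, 0], [0, 0, 0, 0, 0, 0], [0, 0, 0, 0, 0, 0]])

```text
t: 54.8
ee_pos: [568.9, -82.9, 249.7]
ee_rot: [[0.033, 0.999, -0.036], [0.613, -0.049, -0.788], [-0.789, 0.004, -0.614]]
contact_force: [0.2, 0.1, -1.5]
finger_gap: 47.7
grasp_force: 31.3
```

step_arm(series=[[0, 0, 0, 0, 0, 0], [0, 0, 0, 0, 0, 0], [0, 0, 0, 0, 0, 0], [0, 0, 0, 0, 0, 0], [0, 0, 0, 0, 0, 0]])

```text
t: 55.3
ee_pos: [568.9, -82.5, 249.2]
ee_rot: [[0.032, 0.999, -0.036], [0.613, -0.048, -0.789], [-0.79, 0.003, -0.614]]
contact_force: [-0.5, -0.1, -0.5]
finger_gap: 47.5
grasp_force: 31.3
```

```bash
python3 - <<'E'
from h import *
st(); iw,c=snap('wrist','w12.png')
a=cv2.imread('pics/w12.png')
for n in ('w5','w7','w9'): # interior of tray only
    b=cv2.imread(f'pics/{n}.png'); d=cv2.absdiff(a,b).mean(2)[200:430,280:370]>60; print(n,d.sum())
p=P(); p.go([569,-130,260],down(92)).go([425,-362,110],down(77.3)).go([425,-362,18])
E
```

```text
t 55.3 p [568.92 -82.45 249.21] gap 47.5 F [-0.47 -0.05 -0.48] g 31.3
psi 87.02643922795355 tilt [-0.04 -0.79 -0.61]
w5 2163
w7 2670
w9 1117
9 rows
[[-0.17,0.01,0.14,-0.04,0.97,-0.08],[-0.18,0.01,0.12,-0.04,0.97,-0.08],[-0.19,0.01,0.1,-0.04,0.97,-0.08],[-0.2,0,0.08,-0.04,0.97,-0.08],[-0.21,0,0.06,-0.04,0.97,-0.08]]
[[-0.21,0,0.04,-0.04,0.97,-0.08],[-0.22,0,0.02,-0.04,0.97,-0.08],[-0.21,0,-0.01,-0.04,0.97,-0.08],[-0.22,-0.01,-0.03,-0.04,0.97,-0.08]]
10 rows
[[-0.91,-0.61,0.59,0,0,0.24],[-0.93,-0.58,0.6,0,0,0.24],[-0.94,-0.57,0.59,0,0,0.24],[-0.95,-0.53,0.6,0,0,0.24],[-0.97,-0.52,0.59,0,0,0.24]]
[[-0.98,-0.49,0.59,0,0,0.24],[-0.99,-0.46,0.6,0,0,0.24],[-1.0,-0.44,0.59,0,0,0.24],[-1.02,-0.41,0.6,0,0,0.24],[-1.02,-0.39,0.59,0,0,0.24]]
4 rows
[[0,0,0.92,0,0,0],[-0.01,-0.01,0.92,0,0,0],[0,0,0.92,0,0,0],[-0.01,0,0.92,0,0,0]]
```

step_arm(series=[[-0.17, 0, 0.14, -0.04, 0.97, -0.08], [-0.19, 0, 0.12, -0.04, 0.97, -0.08], [-0.19, 0, 0.1, -0.04, 0.97, -0.08], [-0.2, 0, 0.08, -0.04, 0.97, -0.08], [-0.21, 0, 0.06, -0.04, 0.97, -0.08]])

```text
t: 55.85
ee_pos: [568.1, -109.1, 256.1]
ee_rot: [[-0.0, 1.0, -0.005], [0.922, -0.002, -0.388], [-0.388, -0.005, -0.922]]
contact_force: [-0.0, -0.2, -1.9]
finger_gap: 47.6
grasp_force: 31.2
```

step_arm(series=[[-0.21, 0, 0.04, -0.04, 0.97, -0.08], [-0.22, 0, 0.02, -0.04, 0.97, -0.08], [-0.22, 0, 0, -0.04, 0.97, -0.08], [-0.22, 0, 0, -0.04, 0.97, -0.08], [-0.91, -0.61, 0.59, 0, 0, 0.24]])

```text
t: 56.35
ee_pos: [555.9, -155.8, 246.2]
ee_rot: [[-0.007, 1.0, 0.009], [1.0, 0.007, 0.004], [0.004, 0.009, -1.0]]
contact_force: [0.6, -0.6, -1.6]
finger_gap: 47.5
grasp_force: 31.3
```

step_arm(series=[[-0.93, -0.58, 0.59, 0, 0, 0.24], [-0.94, -0.57, 0.59, 0, 0, 0.24], [-0.95, -0.53, 0.59, 0, 0, 0.24], [-0.97, -0.52, 0.59, 0, 0, 0.24], [-0.98, -0.49, 0.59, 0, 0, 0.24]])

```text
t: 56.85
ee_pos: [480.9, -270.7, 169.3]
ee_rot: [[0.118, 0.993, 0.003], [0.993, -0.118, 0.004], [0.004, 0.002, -1.0]]
contact_force: [0.5, -0.7, -1.7]
finger_gap: 47.5
grasp_force: 31.2
```

step_arm(series=[[-0.99, -0.46, 0.59, 0, 0, 0.24], [-1, -0.44, 0.59, 0, 0, 0.24], [-1, -0.41, 0.59, 0, 0, 0.24], [-1, -0.39, 0.59, 0, 0, 0.24], [0, 0, 0, 0, 0, 0]])

```text
t: 57.35
ee_pos: [421.9, -362.9, 108.2]
ee_rot: [[0.219, 0.976, -0.001], [0.976, -0.219, 0.006], [0.006, -0.002, -1.0]]
contact_force: [0.9, 0.8, -0.9]
finger_gap: 47.5
grasp_force: 31.2
```

step_arm(series=[[0, 0, 0, 0, 0, 0]])

```text
t: 57.45
ee_pos: [424.3, -361.7, 110.0]
ee_rot: [[0.217, 0.976, 0.003], [0.976, -0.217, 0.005], [0.006, 0.001, -1.0]]
contact_force: [-0.0, -0.5, 0.6]
finger_gap: 47.7
grasp_force: 31.2
```

```bash
python3 - <<'E'
from h import *
st();P().go([425,-362,18],down(77.3))
E
```

```text
t 57.45 p [ 424.28 -361.7   110.02] gap 47.7 F [-0.04 -0.54  0.64] g 31.2
psi 77.4504356935154 tilt [ 0.    0.01 -1.  ]
4 rows
[[-0.01,0.01,0.92,0,-0.01,0.01],[0,0,0.92,0,-0.01,0.01],[-0.01,0.01,0.92,0,-0.01,0.01],[0,0.01,0.92,0,-0.01,0.01]]
```

step_arm(series=[[0, 0, 0.92, 0, 0, 0], [0, 0, 0.92, 0, 0, 0], [0, 0, 0.92, 0, 0, 0], [0, 0, 0.8, 0, 0, 0], [0, 0, 0.1, 0, 0, 0]])

```text
t: 57.95
ee_pos: [424.7, -359.4, 17.3]
ee_rot: [[0.215, 0.977, 0.001], [0.977, -0.215, 0.007], [0.007, -0.001, -1.0]]
contact_force: [0.2, -0.6, -0.6]
finger_gap: 47.8
grasp_force: 31.2
```

step_arm(series=[[0, 0, 0.1, 0, 0, 0], [0, 0, 0.1, 0, 0, 0], [0, 0, 0.08, 0, 0, 0], [0, 0, 0, 0, 0, 0]])

```text
t: 58.35
ee_pos: [425.4, -361.3, 12.3]
ee_rot: [[0.216, 0.976, 0.004], [0.976, -0.216, 0.004], [0.005, 0.004, -1.0]]
contact_force: [0.5, 0.3, -0.4]
finger_gap: 47.8
grasp_force: 31.2
```

step_arm(series=[[0, 0, 0, 0, 0, 0], [0, 0, 0, 0, 0, 0], [0, 0, 0, 0, 0, 0], [0, 0, 0, 0, 0, 0]], gripper=1.0)

```text
t: 58.75
ee_pos: [425.2, -361.2, 12.0]
ee_rot: [[0.217, 0.976, 0.004], [0.976, -0.217, 0.004], [0.005, 0.003, -1.0]]
contact_force: [-0.0, -0.3, -0.8]
finger_gap: 85.3
grasp_force: 0.0
```

step_arm(series=[[0, 0, -1, 0, 0, 0], [0, 0, -1, 0, 0, 0], [0, 0, -1, 0, 0, 0], [0, 0, -1, 0, 0, 0], [-0.9, -0.5, -1, 0, 0, 0]])

```text
t: 59.25
ee_pos: [408.6, -379.7, 137.7]
ee_rot: [[0.214, 0.977, 0.004], [0.977, -0.214, 0.005], [0.006, 0.003, -1.0]]
contact_force: [-0.5, -0.7, 0.4]
finger_gap: 85.3
grasp_force: 0.0
```

step_arm(series=[[-0.9, -0.5, -1, 0, 0, 0], [-0.9, -0.5, -1, 0, 0, 0], [-0.9, -0.5, -1, 0, 0, 0], [-0.9, -0.5, -1, 0, 0, 0], [-0.9, -0.5, 0, 0, 0, 0]])

```text
t: 59.75
ee_pos: [322.0, -480.0, 240.0]
ee_rot: [[0.217, 0.976, 0.008], [0.976, -0.217, -0.002], [-0.0, 0.008, -1.0]]
contact_force: [0.9, -1.3, -0.1]
finger_gap: 85.2
grasp_force: 0.0
```

step_arm(series=[[-0.9, -0.5, 0, 0, 0, 0], [-0.9, -0.5, 0, 0, 0, 0], [0, 0, 0, 0, 0, 0], [0, 0, 0, 0, 0, 0]])

```text
t: 60.15
ee_pos: [287.5, -516.1, 235.4]
ee_rot: [[0.218, 0.976, 0.004], [0.976, -0.218, 0.005], [0.006, 0.003, -1.0]]
contact_force: [-0.5, 0.2, -0.4]
finger_gap: 85.3
grasp_force: 0.0
```

```bash
python3 - <<'E'
from h import *
st(); it,_=snap('top','t13.png'); im,_=snap('scene','s13.png')
R=lambda a,w,h:cv2.resize(a[:,:,::-1],(w,h),interpolation=cv2.INTER_CUBIC)
cv2.imwrite('pics/m13.png',np.vstack([R(it[180:320,140:480],800,329),np.hstack([R(im[170:290,300:460],360,270),R(im[240:390,180:424],440,270)])]))
E
```

```text
t 60.15 p [ 287.47 -516.07  235.38] gap 85.3 F [-0.5   0.23 -0.36] g 0.0
psi 77.43001267104539 tilt [ 0.    0.01 -1.  ]
```

View pics/m13.png

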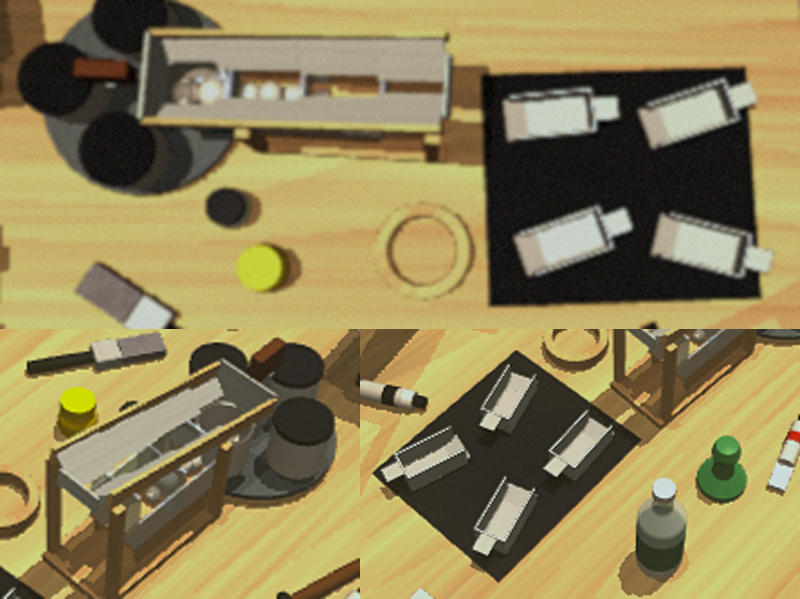

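Scoops are all upright and empty on the mat, and the jar is under the hole with balls in it. Three balls sit in the second bay. I'll use my last view to check the first bay closely.

```bash
python3 - <<'E'
import cv2,numpy as np
im=cv2.imread('pics/s13.png'); it=cv2.imread('pics/t13.png')
a=cv2.resize(im[205:270,340:420],(640,520)[:2],interpolation=cv2.INTER_CUBIC)[:, :]
b=cv2.resize(it[190:235,200:335],(800,267),interpolation=cv2.INTER_CUBIC)
a=cv2.resize(im[200:272,335:425],(412,330),interpolation=cv2.INTER_CUBIC)
a=cv2.copyMakeBorder(a,0,0,0,388,cv2.BORDER_CONSTANT)
cv2.imwrite('pics/m14.png',np.vstack([a,b]))
E
```

```text
(no output)
```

View pics/m14.png

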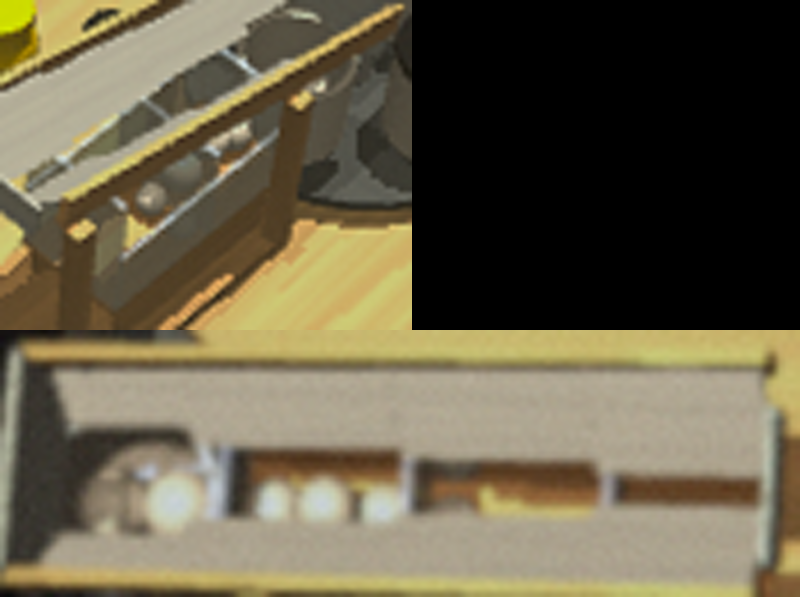

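```bash
python3 - <<'E'
from h import *
c=cal('s13.png');t=cal('t13.png')
for u,v in [(150,195),(185,170),(222,143),(242,132)]: print('scene',at_z(c,335+u*90/412,200+v*72/330,62))
for u,v in [(275,170),(325,170),(380,172),(455,172),(455,140)]: print('top',at_z(t,200+u/5.93,190+v/5.93,62))
for y in (0,26,50): print(y,proj(c,[573,y,60]),proj(t,[573,y,60]))
# ball-like bright/grey blobs in the upsampled scene crop
g=cv2.resize(cv2.imread('pics/s13.png',0)[205:260,350:410],None,fx=8,fy=8,interpolation=cv2.INTER_CUBIC)
h=cv2.HoughCircles(g,cv2.HOUGH_GRADIENT,1,20,param1=60,param2=14,minRadius=18,maxRadius=42)
if h is not None:
    for x,y,r in h[0]: print('hough',350+x/8,205+y/8,r/8,at_z(c,350+x/8,205+y/8,62))
P().go([440,20,160],down(0))
E
```

```text
scene [576.54  51.3   62.  ]
scene [579.54  81.08  62.  ]
scene [582.48 113.47  62.  ]
scene [585.93 128.92  62.  ]
top [582.48 121.92  62.  ]
top [582.74 100.82  62.  ]
top [582.17  77.57  62.  ]
top [582.56  45.89  62.  ]
top [596.28  46.22  62.  ]
0 [354.7  252.93] [295.01 223.12]
26 [360.85 247.51] [284.65 222.99]
50 [366.44 242.59] [275.08 222.88]
hough 383.6875 215.8125 4.725 [546.13 159.51  62.  ]
hough 384.9375 232.8125 4.3375 [589.21 111.59  62.  ]
hough 373.4375 222.1875 4.6 [540.09 120.23  62.  ]
hough 379.3125 235.9375 4.125 [584.87  91.82  62.  ]
hough 386.9375 217.6875 4.3375 [557.56 160.24  62.  ]
hough 367.1875 246.1875 3.525 [583.7   40.24  62.  ]
hough 387.0625 226.1875 3.225 [578.13 135.05  62.  ]
hough 398.6875 218.5625 2.7875 [584.45 180.75  62.  ]
hough 387.5625 208.8125 3.3375 [537.11 188.8   62.  ]
23 rows
[[0.97,0.06,0.14,0,0,0.56],[0.96,0,0.13,0,0,0.56],[0.97,-0.06,0.14,0,0,0.56],[0.96,-0.11,0.14,0,0,0.56],[0.95,-0.17,0.14,0,0,0.56]]
[[0.94,-0.23,0.13,0,0,0.56],[0.93,-0.28,0.14,0,0,0.56],[0.9,-0.33,0.14,0,0,0.56],[0.89,-0.39,0.13,0,0,0.56],[0.86,-0.44,0.14,0,0,0.56]]
[[0.84,-0.48,0.14,0,0,0.56],[0.8,-0.54,0.14,0,0,0.56],[0.78,-0.58,0.13,0,0,0.56],[0.73,-0.63,0.14,0,0,0.56],[0.7,-0.67,0.14,0,0,0.56]]
[[0.66,-0.7,0.13,0,0,0.56],[0.62,-0.75,0.14,0,0,0.56],[0.57,-0.78,0.14,0,0,0.56],[0.53,-0.81,0.14,0,0,0.56],[0.47,-0.84,0.13,0,0,0.56]]
[[0.43,-0.87,0.14,0,0,0.56],[0.37,-0.89,0.14,0,0,0.56],[0.32,-0.92,0.13,0,0,0.56]]
```

I have no picture views left, so I'll look at the bays from the side with the wrist camera and measure the balls by code.

```bash
python3 - <<'E'
from h import *
p=P();p.go([430,25,190],R=down(60)).go(R=down(0)).go([430,25,165],down(0)@Ro.from_euler('y',40,degrees=True).as_matrix())
E
```

```text
23 rows
[[0.97,0.04,0.08,0,0,0.13],[0.97,0.02,0.09,0,0,0.13],[0.97,0.01,0.08,0,0,0.13],[0.97,0,0.09,0,0,0.13],[0.98,-0.01,0.08,0,0,0.13]]
[[0.97,-0.03,0.09,0,0,0.13],[0.97,-0.04,0.08,0,0,0.13],[0.97,-0.06,0.09,0,0,0.13],[0.97,-0.07,0.08,0,0,0.13],[0.96,-0.08,0.09,0,0,0.13]]
[[0.97,-0.09,0.08,0,0,0.13],[0.97,-0.11,0.09,0,0,0.13],[0.96,-0.12,0.08,0,0,0.13],[0.96,-0.13,0.09,0,0,0.13],[0.96,-0.15,0.08,0,0,0.13]]
[[0.96,-0.16,0.09,0,0,0.13],[0.96,-0.17,0.08,0,0,0.13],[0.95,-0.19,0.09,0,0,0.13],[0.95,-0.2,0.08,0,0,0.13],[0.95,-0.21,0.09,0,0,0.13]]
[[0.94,-0.23,0.08,0,0,0.13],[0.94,-0.23,0.09,0,0,0.13],[0.94,-0.25,0.08,0,0,0.13]]
10 rows
[[0,0,0,0,-0.01,0.99],[0,0,0,0,-0.01,0.99],[0,0,0,0,-0.01,0.99],[0,0,0,0,-0.01,0.99],[0,0,0,0,-0.01,0.99]]
[[0,0,0,0,-0.01,0.99],[0,0,0,0,-0.01,0.99],[0,0,0,0,-0.01,0.99],[0,0,0,0,-0.01,0.99],[0,0,0,0,-0.01,0.99]]
7 rows
[[0,0,0.14,0,0.96,0],[-0.01,0,0.15,0,0.96,0],[-0.03,0,0.14,0,0.96,0],[-0.04,0,0.13,0,0.96,0],[-0.06,0,0.13,0,0.96,0]]
[[-0.07,0,0.13,0,0.96,0],[-0.08,0,0.12,0,0.96,0]]
```

step_arm(series=[[0.97, 0.03, 0, 0, 0, 0.13], [0.97, 0.02, 0, 0, 0, 0.13], [0.97, 0, 0, 0, 0, 0.13], [0.97, 0, 0, 0, 0, 0.13], [0.97, -0.01, 0, 0, 0, 0.13]])

```text
t: 60.75
ee_pos: [318.9, -396.9, 236.3]
ee_rot: [[0.282, 0.96, 0.004], [0.96, -0.282, 0.005], [0.006, 0.002, -1.0]]
contact_force: [1.1, 0.2, -0.1]
finger_gap: 85.7
grasp_force: 0.0
```

step_arm(series=[[0.97, -0.03, 0, 0, 0, 0.13], [0.97, -0.04, 0, 0, 0, 0.13], [0.97, -0.06, 0, 0, 0, 0.13], [0.97, -0.07, 0, 0, 0, 0.13], [0.97, -0.08, 0, 0, 0, 0.13]])

```text
t: 61.25
ee_pos: [349.3, -279.3, 237.0]
ee_rot: [[0.346, 0.938, 0.004], [0.938, -0.346, 0.005], [0.006, 0.002, -1.0]]
contact_force: [0.0, -0.2, -0.9]
finger_gap: 85.8
grasp_force: 0.0
```

step_arm(series=[[0.97, -0.09, 0, 0, 0, 0.13], [0.97, -0.11, 0, 0, 0, 0.13], [0.96, -0.12, 0, 0, 0, 0.13], [0.96, -0.13, 0, 0, 0, 0.13], [0.96, -0.15, 0, 0, 0, 0.13]])

```text
t: 61.75
ee_pos: [380.0, -161.9, 237.7]
ee_rot: [[0.409, 0.912, 0.004], [0.912, -0.409, 0.005], [0.006, 0.002, -1.0]]
contact_force: [0.3, 0.4, -0.4]
finger_gap: 85.2
grasp_force: 0.0
```

step_arm(series=[[0.96, -0.16, 0, 0, 0, 0.13], [0.96, -0.17, 0, 0, 0, 0.13], [0.95, -0.19, 0, 0, 0, 0.13], [0.95, -0.2, 0, 0, 0, 0.13], [0.95, -0.21, 0, 0, 0, 0.13]])

```text
t: 62.25
ee_pos: [410.6, -44.4, 238.3]
ee_rot: [[0.47, 0.883, 0.004], [0.883, -0.47, 0.005], [0.006, 0.001, -1.0]]
contact_force: [0.8, -0.4, -0.3]
finger_gap: 85.3
grasp_force: 0.0
```

step_arm(series=[[0.94, -0.23, 0.2, 0, 0, 0.13], [0.94, -0.23, 0.2, 0, 0, 0.13], [0.94, -0.25, 0.2, 0, 0, 0.13], [0, 0, 0, 0, 0, 1], [0, 0, 0, 0, 0, 1]])

```text
t: 62.75
ee_pos: [428.9, 25.7, 223.4]
ee_rot: [[0.676, 0.737, 0.003], [0.737, -0.676, 0.005], [0.006, -0.001, -1.0]]
contact_force: [0.2, 0.0, -0.4]
finger_gap: 85.3
grasp_force: 0.0
```

step_arm(series=[[0, 0, 0.2, 0, 0, 1], [0, 0, 0.2, 0, 0, 1], [0, 0, 0.2, 0, 0, 1], [0, 0, 0.2, 0, 0, 1], [0, 0, 0.2, 0, 0, 1]])

```text
t: 63.25
ee_pos: [428.9, 25.1, 198.5]
ee_rot: [[0.954, 0.299, 0.004], [0.299, -0.954, 0.005], [0.005, -0.003, -1.0]]
contact_force: [0.0, 0.2, -0.5]
finger_gap: 85.0
grasp_force: 0.0
```

step_arm(series=[[0, 0, 0, 0, 0, 1], [0, 0, 0, 0, 0, 1], [0, 0, 0, 0, 0, 0.9], [0, 0, 0.14, 0, 0.96, 0], [0, 0, 0.15, 0, 0.96, 0]])

```text
t: 63.75
ee_pos: [430.3, 25.1, 191.6]
ee_rot: [[0.978, 0.004, 0.208], [0.003, -1.0, 0.006], [0.208, -0.005, -0.978]]
contact_force: [-0.5, 0.7, -0.8]
finger_gap: 85.3
grasp_force: 0.0
```

step_arm(series=[[-0.03, 0, 0.14, 0, 0.96, 0], [-0.04, 0, 0.13, 0, 0.96, 0], [-0.06, 0, 0.13, 0, 0.96, 0], [-0.07, 0, 0.13, 0, 0.96, 0], [-0.08, 0, 0.12, 0, 0.96, 0]])

```text
t: 64.25
ee_pos: [428.9, 22.7, 174.1]
ee_rot: [[0.772, -0.002, 0.636], [-0.001, -1.0, -0.001], [0.636, -0.0, -0.772]]
contact_force: [1.6, -1.7, 0.2]
finger_gap: 85.7
grasp_force: 0.0
```

```bash
python3 - <<'E'
from h import *
s=st(); print(s['joints']); im,c=snap('wrist','w15.png')
g=cv2.medianBlur(cv2.cvtColor(im,cv2.COLOR_RGB2GRAY),3); f,_,_=K(c)
for y in (-15,67,147): print('bay edge',y,proj(c,[573,y,50]),proj(c,[573,y,90]))
cp=-np.array(c['R']).T@np.array(c['t'])
h=cv2.HoughCircles(g,cv2.HOUGH_GRADIENT,1,14,param1=80,param2=16,minRadius=9,maxRadius=28)
for x,y,r in h[0]:
    X=at_z(c,x,y,62); d=np.linalg.norm(X-cp)
    if 530<X[0]<620 and -30<X[1]<220: print('px',x,y,'r',r,'diam mm',2*r*d/f,X,'grey',g[int(y),int(x)])
E
```

```text
t 64.25 p [428.93  22.66 174.08] gap 85.7 F [ 1.58 -1.65  0.23] g 0.0
psi -0.09823179363845806 tilt [ 0.64 -0.   -0.77]
[  2.9   -5.1  139.55 -17.34   6.4  109.55]
bay edge -15 [371.22 175.47] [377.26 143.96]
bay edge 67 [267.17 175.66] [260.03 144.16]
bay edge 147 [165.62 175.84] [145.6  144.36]
px 194.5 159.5 r 17.2 diam mm 28.19860420602889 [579.93 121.67  62.  ] grey 225
px 109.5 168.5 r 19.4 diam mm 33.641123486023595 [571.88 185.28  62.  ] grey 151
px 222.5 152.5 r 17.4 diam mm 28.372175098733127 [586.37 100.78  62.  ] grey 224
px 252.5 158.5 r 13.4 diam mm 21.339603098063723 [580.76  77.19  62.  ] grey 234
px 83.5 126.5 r 22.9 diam mm 43.535874851952705 [611.66 214.14  62.  ] grey 118
px 291.5 164.5 r 14.1 diam mm 21.993327904700372 [575.2   47.04  62.  ] grey 143
px 292.5 137.5 r 10.3 diam mm 16.808517978276807 [600.52  46.98  62.  ] grey 108
px 360.5 169.5 r 12.5 diam mm 19.36293048505125 [570.57  -5.47  62.  ] grey 206
```

```bash
python3 - <<'E'
from h import *
im=cv2.imread('pics/w15.png'); hsv=cv2.cvtColor(im,cv2.COLOR_BGR2HSV)
print('sat/val rows y=158: x 176..312 step 3')
for y in (146,152,158,164,170): print(y,[f"{hsv[y,x,1]}/{hsv[y,x,2]}" for x in range(232,276,3)])
print('col x=252'); print([f"{y}:{hsv[y,252,1]}/{hsv[y,252,2]}" for y in range(132,184,3)])
# coarse picture of bay 1: low-saturation map
for y in range(118,186,3): print(y,''.join('#' if (hsv[y,x,1]<60 and hsv[y,x,2]>150) else '+' if hsv[y,x,1]<60 and hsv[y,x,2]>90 else '.' for x in range(80,390,3)))
E
```

```text
sat/val rows y=158: x 176..312 step 3
146 ['55/185', '59/126', '138/96', '142/95', '135/98', '60/149', '35/225', '32/228', '6/231', '8/217', '30/119', '77/73', '81/76', '83/74', '79/74']
152 ['58/162', '59/116', '99/95', '40/221', '14/235', '8/236', '8/236', '8/236', '6/236', '7/235', '41/123', '51/100', '69/81', '84/88', '84/76']
158 ['58/114', '59/78', '59/104', '28/234', '16/236', '11/236', '8/236', '8/234', '10/202', '9/217', '53/111', '49/104', '56/82', '71/94', '92/108']
164 ['57/67', '126/93', '68/98', '49/224', '37/228', '31/229', '30/230', '31/230', '45/130', '50/113', '50/101', '47/92', '54/75', '52/69', '86/77']
170 ['138/111', '138/107', '139/108', '58/145', '55/157', '55/166', '55/166', '57/160', '58/145', '48/90', '49/83', '51/75', '46/67', '79/77', '81/79']
col x=252
['132:133/69', '135:128/98', '138:141/103', '141:137/99', '144:118/104', '147:22/235', '150:10/236', '153:8/236', '156:9/238', '159:8/236', '162:19/237', '165:38/228', '168:55/181', '171:53/153', '174:59/117', '177:26/97', '180:8/202', '183:61/88']
118 ......................................................
[... 1748 characters left out ...]
#+++.....++++++#..............................
169 ....+++####++++++...#...............++++..............#####+........++.+.+..............................
172 ....+#####.++.+.....................++.................++..+............................................
175 +.+..++++++++.........+............++++++.................+.............................................
178 +.++.++++.............+............+######################++++++++......................................
181 ................................................+++##################################...................
184 ....................................................................++++++++###########################+
```

```bash
python3 - <<'E'
from h import *
for n,(y0,y1,x0,x1) in (('t',(205,235,200,335)),('s',(208,262,340,412))):
    A=cv2.imread({'t':'pics/top0.png','s':'pics/scene0.png'}[n]);B=cv2.imread({'t':'pics/t13.png','s':'pics/s13.png'}[n])
    d=B.astype(int).mean(2)-A.astype(int).mean(2); sa=cv2.cvtColor(B,cv2.COLOR_BGR2HSV)[...,1]; sa0=cv2.cvtColor(A,cv2.COLOR_BGR2HSV)[...,1]
    print(n,x0)
    for y in range(y0,y1): print(y,''.join('#' if d[y,x]>35 else '-' if d[y,x]<-35 else 's' if int(sa0[y,x])-sa[y,x]>50 else '.' for x in range(x0,x1)))
E
```

```text
t 200
205 s..s...s.ss...sss.ssss.ss...s..ss..ss..sss.s..ss...ss...s.s..s.s...ss.....sss.s..ss.....s.s..ss.s.s.s.s..s.ssss..s......s....sss..s...s
206 s.s.s...s..###ss.ssss.s.s.ss...s..........s.s.s..s.s.s.s.ss......s..sss.s.s....s..ss..ss...s..s...sss...ssss.s.s...s.ssss.........ss..s
207 s....s.s.ss###sssssssss.sssss..s..s...s.s....s..s.s....ss.ssss.ss..s......s.ss..sss.s..ss.s.s.s......s..ssss...s.s.s.s.s....s....s..s.s
208 ..s.s....s...#sssss...########ss....ss.sss..s.s.s.ss..s..s..s......ss..ss.........ss.s.s..ss..ss...ss..s...s.............ss...s....sss.
209 .s.s.sss..s..ss..ssss##########s.##.sss.s.ss...s...ss.s.s..s..s.sss.ss.s..s..ss..s.s..s.s..s.....sssss..s....s.s...s..ss..s..s....s....
210 s..s.sss..s..sssss##################s.s.s.s.s.s....s...sss....s...s.......s......ss...s...s.ss.ss.s..s.sss.ss.s..sss..s..s.....ss..sss.
211 .ss..s.sss..sss.ss###################..ss..s...s..ss.s..s.ssss.s.s.ss..ss........sss..sss.........s...s..ss....s.s..ss...s....s.s..s.s.
212 ..s.ssss..ss.ss.s####################......ss........s....ss.s.ssss.s..............ss........s..ssssss.ss..s..
[... 6635 characters left out ...]
sss...s..s..s..s..
254 s.ss.ss..s....s.s..s.ss.s.s..s...ss.....s.ssss.sss...s.s.....ss..s..s.s.
255 ..s..s.s.......s.s..s..s.s...s.sss..s.s.s....ss...s.ss..s.......s.ss..s.
256 ..s.s.ss..s..s...sss....s...sss.s....s.....sss...ssss..s..ss......s.....
257 .....ss.s.sss...s.ss.s..s.ss.......s.sssss.ss.....s.s..ss...sss.s....sss
258 s..s..s..s...s......ss....s........sss..s...s..s...s.......ss.....s.....
259 s.ss...s..ss.s...s.ss.sss...s.sss..ss..s.s.s..........s..s..sss....s....
260 s...s.ssss..s.s.........ssss...s.ss..s..s.s....s....ss.s..s...s.......s.
261 .....s.s.ss.ss.s........ss.....s...s..s..s..s....sss.s.s......s.s.....ss<stdin>:6: RuntimeWarning: overflow encountered in scalar subtract
```

```bash
python3 - <<'E'
from h import *
im=cv2.GaussianBlur(cv2.imread('pics/w15.png'),(3,3),0).astype(float)
q=im[...,0]/(im[...,2]+1); v=im[...,2]
for y in range(116,214,3): print(y,''.join((('#' if v[y,x]>180 else '+' if v[y,x]>100 else '-') if q[y,x]>.72 else ('o' if v[y,x]>180 else ':' if v[y,x]>100 else '.')) for x in range(180,384,2)))
E
```

```text
116 ......................................................................................................
119 .................................................................................................:::-+
122 .....................................................................................:::::::::::::::++
125 ........................................................................::::::::::::::::::::::::::::+:
128 .............................................................::::::::::::::::::::::::::::::::::::::++:
131 .........................................-......-----++++++++-:::::::::::::::::::::::::::::::::::::++:
134 ......................................++++-----------++++++++--::::::::::::::::::::::::::::::::::::++:
137 ...............+++++####+:::::::::::::+##+-........--++++++++--...............................::::++++
140 .............:############::.....:::::+##+-........----+++-----........:..:........................-.:
143 --.-+++++::.:#############++.........:+##+.........----++++---.........................:::::::::.....:
146 -++########+##############
[... 1730 characters left out ...]
-----------------......................................---
197 ..........................................-------------------......................................---
200 ...........................................------------------......................................---
203 ...........................................-----------------.......................................---
206 ...........................................-----..---------........................................---
209 ............................................----..................................................----
212 ............................................----...................................................--.
```

Two 20 mm balls clearly show in bay 1 and three 26 mm in bay 2. The third 20 mm may be hidden behind the near wall, so I'll look more steeply.

step_arm(series=[[0.87, 0, 0.2, 0, 0, 0], [0.87, 0, 0.2, 0, 0, 0], [0, 0, 0, 0, 0, 0], [0, 0, 0, 0, 0, 0]])

```text
t: 64.7
ee_pos: [470.0, 21.9, 193.7]
ee_rot: [[0.775, -0.002, 0.632], [-0.001, -1.0, -0.003], [0.632, 0.002, -0.775]]
contact_force: [-1.3, 0.7, -0.7]
finger_gap: 85.4
grasp_force: 0.0
```

```bash
python3 - <<'E'
from h import *
st(); im,c=snap('wrist','w16.png')
for X in ([575,47,60],[600,47,60],[550,47,60],[555,26,60],[573,67,50],[573,-15,50],[538,26,85],[530,26,160]): print(X,proj(c,X))
im=cv2.GaussianBlur(im[...,::-1],(3,3),0).astype(float)
q=im[...,0]/(im[...,2]+1); v=im[...,2]
for y in range(120,250,3): print(y,''.join((('#' if v[y,x]>180 else '+' if v[y,x]>90 else '-') if q[y,x]>.72 else ('o' if v[y,x]>180 else ':' if v[y,x]>90 else '.')) for x in range(150,390,2)))
E
```

```text
t 64.7 p [469.98  21.85 193.72] gap 85.4 F [-1.3   0.68 -0.7 ] g 0.0
psi -0.05019520617228712 tilt [ 0.63 -0.   -0.77]
[575, 47, 60] [290.51 224.56]
[600, 47, 60] [291.41 196.25]
[550, 47, 60] [289.55 254.67]
[555, 26, 60] [317.67 248.44]
[573, 67, 50] [266.06 232.41]
[573, -15, 50] [369.64 232.23]
[538, 26, 85] [317.19 257.35]
[530, 26, 160] [315.34 217.97]
120 #####################################################+##################################################################
123 #####################################################+##################################################################
126 ########################################################################################################################
129 ########################################################################################################################
132 ############################################++++++######################################################################
135 ################################++++#+########################################################################
[... 4060 characters left out ...]
::.+++++++---...........--....::oooooooooooooooooooooooooooooooooooo:::::::
237 ooooooo:........::::::::::::::::oooo::::::::::::::...--.........:.......::::::ooooooooooooooooooooooooooooooooooo:::::::
240 ooooooo:.......:::::::::::::oooooooooo:::::::::ooo:::........::::::::::::::::oooooooooooooooooooooooooooooooooooo:::::::
243 oooooo:.........+::::::::::::::::::::::::::::::::::::......::::::.......:::::oo::::::::::::::::::::::::::::::oooo:::::::
246 :::::::.........+++++++++++++++++++++++++++++++++++++:+-----::::-++++++-..:::::::::::::::::::::::::::::::::::::::::::::.
249 .................-++++++++++++++++++++++++++++++++++++++++++++++++++++++++++++++++++++++:::::::::::::::::.....::::.::...
```

```bash
python3 - <<'E'
from h import *
im=cv2.GaussianBlur(cv2.imread('pics/w16.png'),(3,3),0).astype(float)
q=im[...,0]/(im[...,2]+1); v=im[...,2]
for y in range(238,290,2): print(y,''.join((('#' if v[y,x]>180 else '+' if v[y,x]>90 else '-') if q[y,x]>.72 else ('o' if v[y,x]>180 else ':' if v[y,x]>90 else '.')) for x in range(240,340)))
E
```

```text
238 ::::::o::::.......................:..::::::::::::::::::::::::::::ooooooooooooooooooooooooooooooooooo
240 :::oooooo::::::.................::::::::::::::::::::::::::::::::oooooooooooooooooooooooooooooooooooo
242 oooooooooooooo::...........::::::::::::::::......:::::::::::::::ooo:::::oooooooooooooooooooooooooooo
244 ::::::::::::::::............::::::::::...-----------..:::::::::::oo:::::::::::::::::::::::::::::::::
246 +++++++++++++++::+++---------::::::::--++++++++++++---...:::::::::::::::::::::::::::::::::::::::::::
248 +++++##+++++++++++++++++++++++++++++++++++++++++++++++++++++++:::::::::::::::::::::::::::::::::::...
250 ++++++++++++++++++++++++++++++++++++++++##############++++++++++++++++++++++++++++++++++++++++++++++
252 ..------------+++++-------+++++++++++++++++++++++++++++++++++++++++++++++++++++++++++++++++#########
254 ....................-----------------------------------------+++++++++++++++++++++++++++++++++++++++
256 .....................---------------------------------------...................................-----
258 ......................------------------------
[... 929 characters left out ...]
......................................................................
278 ....................................................................................................
280 ....................................................................................................
282 ....................................................................................................
284 ....................................................................................................
286 ....................................................................................................
288 :::::::::::::::::::::...............................................................................
```

The third 20 mm ball shows at about (287,255), at roughly (550,48), inside bay 1. That gives 3 + 3 + 2 balls sorted, so I'm handing in.

```bash
python3 -c "
from plant import arm
print(arm.hand_in())"
```

```text
the job is handed in; nothing more can be done
None
```

The job is handed in, but no verdict came back: the open jar is under the last hole, all four scoops are empty and upright on the mat, and I measured three 20 mm balls in the first bay and three 26 mm in the second; the two 34 mm balls look to be in the jar, though I only saw one of them clearly.

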